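Spin-test the idler pulleys and scrap the ones that bind

TASK

Open the blue scrap bin: lift its paddle handle to free the catch, swing the lid right back and leave it open. Where each pulley stands on the bench, turn its wheel on its axle at least half a turn one way and see whether it runs on freely; stand every pulley whose wheel binds upright inside the bin, and leave the free-running ones standing on the bench. Do not disturb the can, the bottle and the hammer.

Things in the scene. Friction and masses are not known exactly. Their poses are not given: they have to be found in the camera images.
- bin: blue sheet-steel scrap bin fixed to the bench, at the robot's left: outside 178 x 308 mm (its x, y), 100 mm high, walls and floor 6 mm; room inside for two pulleys upright side by side along its y (centres at y = +-72 mm, x = 0). Origin at the centre of its underside, z up. Its -x side is the front (catch side); the lid is hinged along the top edge of its +x side. The bin is turned so that its front faces roughly the robot's right
- lid (a joint): angle of the bin's flat blue lid (8 mm thick, 178 x 308 mm), 0 shut, stop at 1.75 rad. It swings up about an axis along the bin's y at bin x = +89 mm, z = 100.5 mm. Its stiff hinge (0.42 N m) keeps it where it is left; lid 0.35 kg. Right back means 1.45 rad or more. Shut, it is held by a pawl hidden inside the front wall
- paddle (a joint): angle of the paddle handle on the lid, 0 at rest, stop at 0.6 rad; grows as the yellow bar is lifted. The paddle turns about an axis along the bin's y, which with the lid shut lies at bin x = -79 mm, z = 110.5 mm and moves with the lid. The pawl is clear from about 0.3 rad. A light spring turns it back (under 3 N at the bar); lifted to its stop, further lifting of the bar raises the lid
- paddle_bar (a point): middle of the paddle's round yellow bar, 12 mm thick and 100 mm long along the bin's y, carried at both ends by steel arms. At rest it lies 55 mm behind the paddle's axis (towards bin +x) and 35 mm above it, so 37 mm over the lid's top; the middle 70 mm can be pinched from above. When the lid is up the paddle plate lies between it and the bar: to let go, open the fingers only some 25 mm and draw straight up
- pulley1: idler pulley unit, loose, about 0.75 kg: square green foot plate 84 x 84 x 10 mm with an upright fixed steel axle on which a wheel turns. Origin at the centre of the underside. May be absent; all look alike
- pulley1_mid (a point): point on the axle of pulley1, 42 mm above the underside of its foot, half-way up; axes as its foot plate. The bare axle end, 22 mm thick, stands out 42 to 84 mm up: grip it there. Wheel: diameter 130 mm, 20 to 42 mm above the underside, hub 25 mm thick, rim inside radius 59 mm; three red spokes 10 mm wide, 24 to 38 mm up, with open gaps between, so shut fingers lowered into a gap can push a spoke round.
- pulley1_wheel (a joint): pulley1's wheel on its axle, anticlockwise from above positive, no stops, near 0 (+-0.4) at the start. At 0 the spoke with the yellow mark points along the foot's x axis; the others stand 120 degrees apart. A good wheel turns at a touch and runs on ahead of the finger by itself (until its next spoke meets the finger, if that stays in, and may bounce); a binding one drags (0.06 N m) and never gets ahead
- pulley2: as pulley1
- pulley2_mid (a point): the same point of pulley2
- pulley2_wheel (a joint): the same for pulley2
- pulley3: as pulley1
- pulley3_mid (a point): the same point of pulley3
- pulley3_wheel (a joint): the same for pulley3
- pulley4: as pulley1
- pulley4_mid (a point): the same point of pulley4
- pulley4_wheel (a joint): the same for pulley4
- pulley5: as pulley1
- pulley5_mid (a point): the same point of pulley5
- pulley5_wheel (a joint): the same for pulley5
- can: open steel tin, 74 mm wide, 110 mm high, bystander; origin under its centre
- bottle: white plastic bottle, 84 mm wide, 150 mm high, bystander; origin under its centre
- hammer: hammer lying on the bench, bystander; origin at its underside
Things that resemble listed ones, but are neither listed nor needed, are in the scene too. What is shaped like the pulley1 but pink is not meant.

How it is judged:
By the outcome, as a careful person would: the job done as asked, in the order asked, and still so for the second after the job is handed in, with the robot touching nothing.
Of pulley1, pulley2, pulley3, pulley4, pulley5 only 4 to 5 are there at a start; the rules pass over those that are not, and their reading is None.
At some moment in a run one of pulley1, pulley2, pulley3, pulley4, pulley5 may be knocked a few centimetres aside while the robot is not near it.
It also fails if it takes over 210 s, if anything falls off the work surface, if the arm or the gripper's body presses on something with over 40 N, if the wrist force passes 120 N, or if a joint passes its speed limit or range.

ROBOT

A 6-joint arm with a two-finger parallel gripper is mounted at the origin on the work surface. World frame = base frame: x ahead of the robot, y to its left, z up, the work surface at z = 0. Lengths are in m, angles in rad, forces in N, time in s.
With the tool pointing down it reaches from about 0.35 to 0.975 m from the base axis. Payload 17.4 kg.
Tool frame: the origin (TCP) lies midway between the tips of the shut fingers; the grasp point (between the pads) lies 19 mm behind it; z points along the fingers, y is the line along which they close (so a half turn about z gives the same grasp; the last joint's range is limited). The gripper opens to 85 mm and grips with 20 to 120 N. Pads are 22 mm wide; open, the fingers measure 114 mm over their backs; the gripper's body (76 mm by 85 mm) begins 54 mm behind the grasp point. The pads swing forward as they close: fully open they stand 13 mm farther back than shut.
Start: joints at [1.17, 0.116, 1.442, -0, 1.584, -0.038], TCP at [0.24, 0.631, 0.231] pointing down, gripper open.
Joint ranges: [-2.83, 2.83], [-0.83, 2.19], [0.07, 2.5], [-1.14, 4.28], [0.01, 3], [-2.97, 2.97]. Speed limits (rad/s): [1.89, 1.89, 2.22, 3.14, 3.14, 3.14].

INTERFACE

Orientations are given as a 3x3 rotation matrix whose columns are the frame's x, y, z axes.
In Python, from bench import telemetry, get_image, job gives the robot as it stands.
- The arm moves only by the tool arm_command, never from a script. Its argument "increments" is a list of rows, each an object with "turn": the turn, a rotation vector about the tool's x, y, z in degrees, a list of three; "delta_pos": the shift along the tool's x, y, z in mm, a list of three; "grip": the closure, from -1 (fully open) to 1 (shut). A call has 1 to 12 rows; each row shifts and turns the commanded pose from where the row before left it, along the tool's axes as they then stand; what a row does not reach is not made up. A row lasts 1/10 s, in which the tool goes at most 50 mm and 8.59 degrees, less where a joint would pass 70% of its speed; a pose out of reach is approached as far as the arm can. A call with a gripper value outside its range is refused whole. The fingers move at their own pace and stop on an object; "squeeze" is the grip in N (left out, the last holds). Time passes only in rows, so rows that do not move let the fingers close. It gives the time, the measured TCP pose, the force, the opening and the grip force at its end, in the units of the state.
- telemetry.observe(): the state, without advancing time (a new reading comes with each control period).
- get_image(name): name is "scene" or "top" or "wrist"; returns a dict with "img" (384x512x3 uint8, blue, green, red), "z_map" (384x512 float32, m along the optical axis (not along the pixel's ray), 0 where there is no reading), "camera_matrix" (3x3 intrinsics, pixels), "D" ([k1, k2, p1, p2, k3] as OpenCV has them; the pictures are not rectified), "cam_to_world" (4x4, takes a point from camera to world coordinates); the wrist camera has in their place "mount" (4x4, takes a point from camera to tool coordinates, whose origin is the TCP and whose axes are the flange's). Camera axes: x right, y up, looking along -z (the intrinsics and any distortion apply to the point x, -y, -z); pixel columns grow to the right and rows downward; lengths in m; the calibration is good to about 2 mm. A picture is of the moment at which its call begins: read the wrist's pose just before it.
- job.finish_job(): hands the job in; it is judged then, once.
The state is a dict: "clock": time; "joints": joint angles; "joint_vel": joint speeds; "tau": joint torques, N m; "tool_pos": TCP position; "tcp_rot": TCP orientation; "contact_force": force on the tool from outside, world axes, zero at the start; "moment": the same for the moment, N m; "gripper_width": finger opening in m; "grip_force": force on a finger pad.
Only numpy, scipy, OpenCV 4.12 (cv2) and the standard library are available. Lean on these libraries where they do the work, as an engineer would, in place of code of your own. Each camera call takes 0.05 s, during which the arm holds its last target. There are 200 camera calls.

## Working session

There is one attempt and no reset: what is moved stays moved. The work goes in short steps, Python scripts to look and compute and a tool call to move; the robot and the scene stay as the last step left them, time stands still between calls to the robot, and variables do not carry over. Pictures are saved under pics/ and viewed, at most 14 in all, crops included, and the job is handed in when it is done.

Besides the shell and the picture viewer there is one more tool, called after ">>>" by a JSON object that holds its "fn" and its "kwargs", one argument or row to a line. arm_command: Moves the arm, as the interface text tells. Its arguments: {"type":"object","properties":{"increments":{"type":"array","items":{"type":"object","properties":{"turn":{"type":"array","items":{"type":"number"}},"delta_pos":{"type":"array","items":{"type":"number"}},"grip":{"type":"number"}}}},"squeeze":{"type":"number"}},"required":["increments"]}

```bash
mkdir -p pics; ls
cat > h.py <<'E'
import numpy as np, cv2
from bench import telemetry, get_image, job
def cam(name):
    s=telemetry.observe(); d=get_image(name)
    if 'cam_to_world' in d: T=np.array(d['cam_to_world'])
    else:
        W=np.eye(4); W[:3,:3]=s['tcp_rot']; W[:3,3]=s['tool_pos']; T=W@np.array(d['mount'])
    d['T']=T; return d
def ray(d,uv):
    p=cv2.undistortPoints(np.array(uv,float).reshape(-1,1,2),np.array(d['camera_matrix']),np.array(d['D'])).reshape(-1,2)
    r=np.c_[p[:,0],-p[:,1],-np.ones(len(p))]
    return d['T'][:3,3], r@d['T'][:3,:3].T
def on_plane(d,uv,z):
    o,r=ray(d,uv); return o+r*((z-o[2])/r[:,2])[:,None]
def by_depth(d,uv):
    uv=np.array(uv).reshape(-1,2).astype(int); o,r=ray(d,uv)
    return o+r*d['z_map'][uv[:,1],uv[:,0]][:,None]
E
python3 - <<'E'
from h import *
for n in ('scene','top'):
    d=cam(n); cv2.imwrite(f'pics/{n}0.png',cv2.resize(d['img'],(800,600))); print(n,d['T'].round(3).tolist())
E
```

```text
pics
scene [[0.509, -0.576, 0.639, 1.622], [0.86, 0.351, -0.37, -0.67], [-0.011, 0.739, 0.674, 1.226], [0.0, 0.0, 0.0, 1.0]]
top [[-0.011, 0.997, -0.074, 0.427], [-1.0, -0.009, 0.024, -0.048], [0.023, 0.074, 0.997, 1.643], [0.0, 0.0, 0.0, 1.0]]
```

View pics/scene0.png

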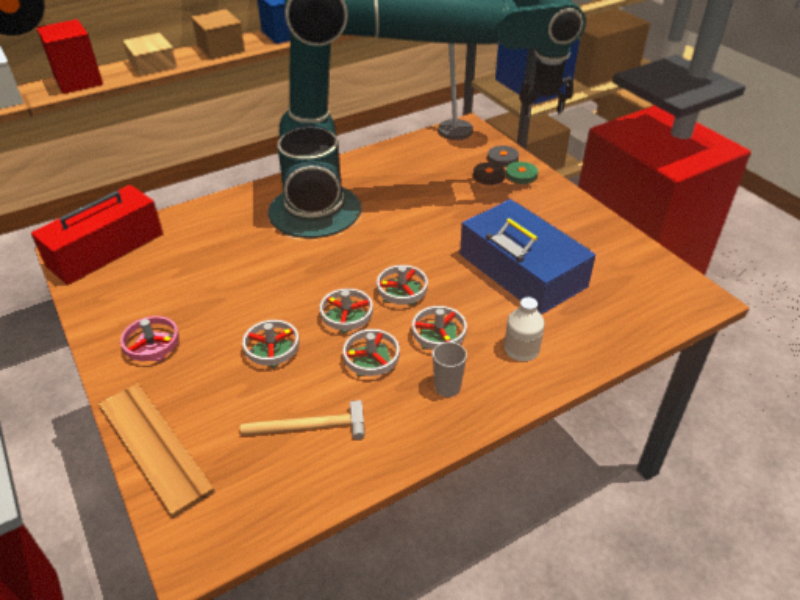

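View pics/top0.png

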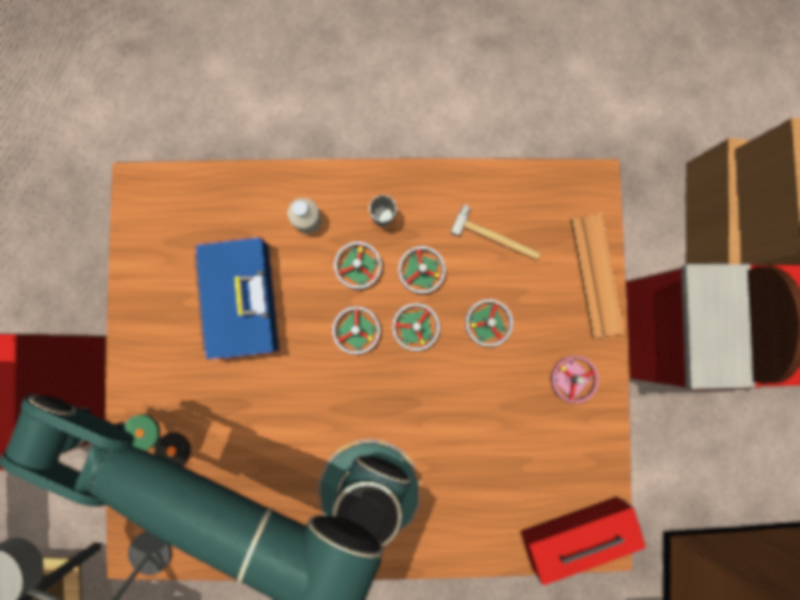

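```bash
cat >> h.py <<'E'
def hsv(d): return cv2.cvtColor(d['img'],cv2.COLOR_BGR2HSV)
def red(d):
    h=hsv(d); return (((h[...,0]<6)|(h[...,0]>174))&(h[...,1]>150)&(h[...,2]>60)).astype(np.uint8)
def yellow(d):
    h=hsv(d); return ((h[...,0]>22)&(h[...,0]<34)&(h[...,1]>150)&(h[...,2]>130)).astype(np.uint8)
def hmap(d):
    v,u=np.mgrid[0:384,0:512]; P=by_depth(d,np.c_[u.ravel(),v.ravel()]).reshape(384,512,3); P[d['z_map']==0]=np.nan; return P
E
python3 - <<'E'
from h import *
d=cam('top'); P=hmap(d); z=P[...,2]
m=((z>0.025)&(z<0.2)).astype(np.uint8)
cs,_=cv2.findContours(m,cv2.RETR_EXTERNAL,cv2.CHAIN_APPROX_NONE)
for c in cs:
    if cv2.contourArea(c)<150: continue
    (x,y),r=cv2.minEnclosingCircle(c); print('c',round(x),round(y),round(r,1),cv2.contourArea(c),on_plane(d,[[x,y]],0.042).round(3), np.nanpercentile(z[int(y)-12:int(y)+12,int(x)-12:int(x)+12],[5,50,95]).round(3))
h=hsv(d)
b=((h[...,0]>100)&(h[...,0]<130)&(h[...,1]>120)).astype(np.uint8); b[:, :110]=0
c=max(cv2.findContours(b,cv2.RETR_EXTERNAL,cv2.CHAIN_APPROX_NONE)[0],key=cv2.contourArea)
bx=cv2.boxPoints(cv2.minAreaRect(c)); print('bin px',bx.round(),on_plane(d,bx,0.1085).round(3))
y=yellow(d); n,l,s,ce=cv2.connectedComponentsWithStats(y)
for i in range(1,n):
    if s[i,4]>3 and 100<ce[i][0]<400: print('y',ce[i].round(1),s[i].tolist(),on_plane(d,[ce[i]],0.038).round(3),on_plane(d,[ce[i]],0.1455).round(3))
E
```

```text
c 372 346 39.8 2543.5 [[-0.141 -0.59   0.042]] [0.086 0.119 0.155]
c 238 311 24.0 441.0 [[ 0.024 -0.013  0.042]] [0.188 0.226 0.244]
c 368 242 15.2 486.0 [[ 0.308 -0.576  0.042]] [-0.003  0.01   0.06 ]
c 228 211 15.1 670.0 [[0.45  0.031 0.042]] [-0.004  0.01   0.045]
c 266 209 15.0 667.5 [[ 0.458 -0.134  0.042]] [-0.004  0.01   0.045]
c 312 206 15.2 669.0 [[ 0.465 -0.337  0.042]] [-0.004  0.011  0.052]
c 490 208 37.8 1814.0 [[ 0.449 -1.156  0.042]] [0.014 0.089 0.164]
c 269 172 14.9 662.0 [[ 0.616 -0.152  0.042]] [-0.004  0.009  0.048]
c 228 169 15.0 664.5 [[0.63  0.025 0.042]] [-0.004  0.01   0.046]
c 150 191 42.8 3394.5 [[0.539 0.367 0.042]] [0.103 0.109 0.15 ]
c 195 137 11.5 339.0 [[0.774 0.172 0.042]] [-0.005  0.092  0.15 ]
c 244 134 9.7 241.0 [[ 0.785 -0.045  0.042]] [-0.006  0.003  0.107]
bin px [[125. 157.]
 [169. 152.]
 [177. 224.]
 [132. 229.]] [[0.678 0.456 0.109]
 [0.695 0.269 0.109]
 [0.397 0.237 0.109]
 [0.379 0.421 0.109]]
y [230.2 159.2] [229, 158, 3, 3, 5] [[0.675 0.018 0.038]] [[0.658 0.013 0.145]]
y [279.4 175.8] [279, 175, 2, 3, 5] [[ 0.6   -0.196  0.038]] [[ 0.589 -0.186  0.145]]
y [302.4 207.8] [302, 207, 2, 3, 5] [[ 0.46  -0.293  0.038]] [[ 0.458 -0.277  0.145]]
y [236.5 216.5] [236, 216, 2, 2, 4] [[ 0.426 -0.008  0.038]] [[ 0.426 -0.01   0.145]]
y [270.  218.3] [269, 217, 3, 3, 7] [[ 0.416 -0.152  0.038]] [[ 0.417 -0.145  0.145]]
```

Run:
```python
from h import *
s=telemetry.observe(); print(s['tcp_rot'],s['tool_pos'],s['gripper_width'],s['clock'])
d=cam('wrist'); print(np.array(d['mount']).round(3).tolist(), d['camera_matrix'])
```

```text
[[-9.34917980e-01  3.54863688e-01 -3.66601094e-04]
 [ 3.54863874e-01  9.34917616e-01 -8.26256575e-04]
 [ 4.95333653e-05 -9.02575612e-04 -9.99999591e-01]] [0.23951701 0.63092671 0.23073233] 0.08511455061269106 0.15
[[0.001, 0.945, 0.327, 0.084], [1.0, -0.0, -0.001, 0.0], [-0.0, 0.327, -0.945, -0.143], [0.0, 0.0, 0.0, 1.0]] [[325.68956913   0.         258.43457114]
 [  0.         325.68956913 197.73034616]
 [  0.           0.           1.        ]]
```

```bash
cat >> h.py <<'E'
def go(target,yaw=None,s=None):
    """yaw: wanted angle of tool y in deg (mod 180). Prints turn about tool z, then shift in turned tool axes (mm)"""
    s=s or telemetry.observe(); R=np.array(s['tcp_rot']); p=np.array(s['tool_pos'])
    a=np.degrees(np.arctan2(R[1,1],R[0,1])); t=0
    if yaw is not None:
        t=-((yaw-a+90)%180-90); R=R@cv2.Rodrigues(np.array([0,0,np.radians(t)]))[0]
    print('pos',p.round(4),'yaw',a.round(2),'turn z',round(t,2),'then shift',(R.T@(np.array(target)-p)*1000).round(1),'w',round(s['gripper_width'],4),'F',np.round(s['contact_force'],1),'gf',round(s['grip_force'],1),'t',round(s['clock'],2),'j6',round(s['joints'][5],2))
E
python3 -c "
from h import *
go([0.52,0.33,0.38],95.2)"
```

```text
pos [0.2395 0.631  0.2309] yaw 69.22 turn z -25.98 then shift [-252.  -325.2 -149. ] w 0.0857 F [ 0.3 -0.4 -0. ] gf 0.0 t 0.2 j6 -0.04
```

>>> {"fn": "arm_command", "kwargs": {
  "increments": [
    {"turn":[0,0,-6.5],"delta_pos":[0,0,-40]},
    {"turn":[0,0,-6.5],"delta_pos":[0,0,-40]},
    {"turn":[0,0,-6.5],"delta_pos":[0,0,-40]},
    {"turn":[0,0,-6.5],"delta_pos":[0,0,-29]},
    {"delta_pos":[-31.5,-40.6,0]},
    {"delta_pos":[-31.5,-40.6,0]},
    {"delta_pos":[-31.5,-40.6,0]},
    {"delta_pos":[-31.5,-40.6,0]},
    {"delta_pos":[-31.5,-40.6,0]},
    {"delta_pos":[-31.5,-40.6,0]},
    {"delta_pos":[-31.5,-40.6,0]},
    {"delta_pos":[-31.5,-40.6,0]}
  ]
}}

```text
validation failed for argument at $.in...
```

Run:
```python
from h import *
go([0.52,0.33,0.38],95.2)
d=cam('wrist'); np.save('pics/w1.npy',d,allow_pickle=True); cv2.imwrite('pics/w1.png',d['img'])
y=yellow(d); n,l,s,ce=cv2.connectedComponentsWithStats(y)
for i in range(1,n):
    if s[i,4]>30: print('y',ce[i].round(1),s[i].tolist(),on_plane(d,[ce[i]],0.1455).round(3),cv2.fitLine(np.argwhere(l==i)[:,::-1].astype(np.float32),2,0,.01,.01).ravel())
h=hsv(d);b=((h[...,0]>100)&(h[...,0]<130)&(h[...,1]>120)).astype(np.uint8)
c=max(cv2.findContours(b,cv2.RETR_EXTERNAL,cv2.CHAIN_APPROX_NONE)[0],key=cv2.contourArea)
print(cv2.approxPolyDP(cv2.convexHull(c),6,True).reshape(-1,2).tolist())
```

```text
pos [0.2395 0.631  0.2309] yaw 69.22 turn z -25.98 then shift [-252.  -325.2 -149. ] w 0.0857 F [ 0.3 -0.4 -0. ] gf 0.0 t 0.2 j6 -0.04
[[98, 383]]
```

View pics/w1.png

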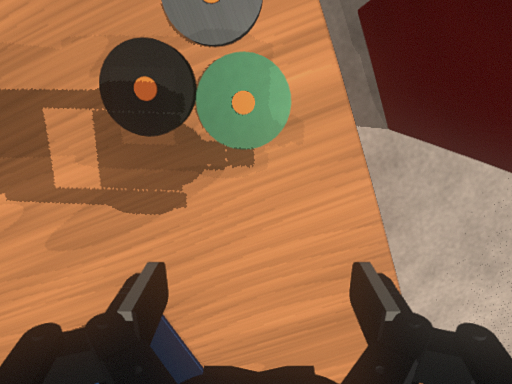

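>>> {"fn": "arm_command", "kwargs": {
  "increments": [
    {"turn":[0,0,-6.5],"delta_pos":[0,0,-40],"grip":-1},
    {"turn":[0,0,-6.5],"delta_pos":[0,0,-40],"grip":-1},
    {"turn":[0,0,-6.5],"delta_pos":[0,0,-40],"grip":-1},
    {"turn":[0,0,-6.5],"delta_pos":[0,0,-29],"grip":-1},
    {"turn":[0,0,0],"delta_pos":[-31.5,-40.6,0],"grip":-1},
    {"turn":[0,0,0],"delta_pos":[-31.5,-40.6,0],"grip":-1},
    {"turn":[0,0,0],"delta_pos":[-31.5,-40.6,0],"grip":-1},
    {"turn":[0,0,0],"delta_pos":[-31.5,-40.6,0],"grip":-1},
    {"turn":[0,0,0],"delta_pos":[-31.5,-40.6,0],"grip":-1},
    {"turn":[0,0,0],"delta_pos":[-31.5,-40.6,0],"grip":-1},
    {"turn":[0,0,0],"delta_pos":[-31.5,-40.6,0],"grip":-1},
    {"turn":[0,0,0],"delta_pos":[-31.5,-40.6,0],"grip":-1}
  ]
}}

```text
clock: 1.45
tool_pos: [0.5135, 0.3368, 0.3804]
tcp_rot: [[-0.996, -0.091, 0.0], [-0.091, 0.996, 0.0], [-0.0, 0.0, -1.0]]
contact_force: [0.2, 0.3, 1.2]
gripper_width: 0.0852
grip_force: 0.0
```

Run:
```python
from h import *
go([0.52,0.33,0.38],95.2)
d=cam('wrist'); cv2.imwrite('pics/w2.png',d['img'])
y=yellow(d); n,l,s,ce=cv2.connectedComponentsWithStats(y)
for i in range(1,n):
    if s[i,4]>30:
        r=cv2.boxPoints(cv2.minAreaRect(np.argwhere(l==i)[:,::-1].astype(np.float32)))
        print('y',ce[i].round(1),s[i].tolist(),on_plane(d,[ce[i]],0.1455).round(3),on_plane(d,r,0.1455)[:,:2].round(3).tolist())
h=hsv(d);b=((h[...,0]>100)&(h[...,0]<130)&(h[...,1]>120)).astype(np.uint8)
c=max(cv2.findContours(b,cv2.RETR_EXTERNAL,cv2.CHAIN_APPROX_NONE)[0],key=cv2.contourArea)
q=cv2.approxPolyDP(cv2.convexHull(c),6,True).reshape(-1,2); print(q.tolist(),on_plane(d,q,.1085)[:,:2].round(3).tolist())
```

```text
pos [0.5135 0.3368 0.3804] yaw 95.21 turn z 0.01 then shift [-5.9 -7.4  0.4] w 0.0852 F [0.2 0.3 1.2] gf 0.0 t 1.45 j6 -1.12
y [26.4 67.4] [22, 62, 10, 12, 65] [[0.429 0.067 0.146]] [[0.43, 0.06], [0.423, 0.066], [0.428, 0.074], [0.435, 0.069]]
y [250.7 177.7] [247, 142, 9, 80, 378] [[0.535 0.33  0.145]] [[0.493, 0.321], [0.492, 0.33], [0.591, 0.34], [0.592, 0.33]]
y [ 59.5 225.9] [57, 223, 6, 7, 37] [[0.622 0.087 0.145]] [[0.618, 0.084], [0.618, 0.091], [0.626, 0.09], [0.627, 0.083]]
[[342, 49], [328, 273], [211, 274], [195, 51]] [[0.378, 0.424], [0.68, 0.456], [0.698, 0.284], [0.397, 0.251]]
```

View pics/w2.png

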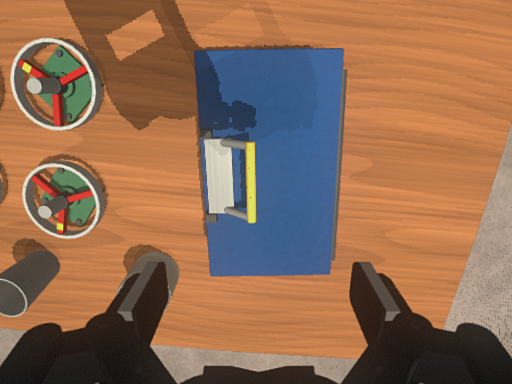

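Run:
```python
from h import *
go([0.541,0.330,0.127],96.2)
d=cam('wrist')
print(by_depth(d,[[220,180],[228,180],[212,180],[234,180],[251,180],[290,180],[300,120],[280,240]]).round(3))
```

```text
pos [0.5175 0.3322 0.3799] yaw 94.99 turn z -1.21 then shift [-23.   -4.2 252.9] w 0.0852 F [ 4.7 -4.4 -1.6] gf 0.0 t 1.5 j6 -1.13
[[0.553 0.285 0.119]
 [0.552 0.296 0.12 ]
 [0.555 0.275 0.117]
 [0.552 0.303 0.117]
 [0.541 0.325 0.148]
 [0.549 0.377 0.108]
 [0.47  0.38  0.109]
 [0.637 0.373 0.108]]
```

>>> {"fn": "arm_command", "kwargs": {
  "increments": [
    {"turn":[0,0,-1.2],"delta_pos":[-10,-1,40],"grip":0.3},
    {"turn":[0,0,0],"delta_pos":[-11,-1,50],"grip":0.3},
    {"turn":[0,0,0],"delta_pos":[0,0,50],"grip":0.3},
    {"turn":[0,0,0],"delta_pos":[0,0,30],"grip":0.3},
    {"turn":[0,0,0],"delta_pos":[0,0,0],"grip":0.3},
    {"turn":[0,0,0],"delta_pos":[0,0,0],"grip":0.3}
  ]
}}

```text
clock: 2.15
tool_pos: [0.5333, 0.3391, 0.2127]
tcp_rot: [[-0.994, -0.112, 0.0], [-0.112, 0.994, 0.0], [-0.0, 0.0, -1.0]]
contact_force: [-0.3, -0.1, 0.3]
gripper_width: 0.0297
grip_force: 0.0
```

Run:
```python
from h import *
go([0.541,0.330,0.127],96.2)
d=cam('wrist'); cv2.imwrite('pics/w3.png',d['img'])
y=yellow(d); n,l,s,ce=cv2.connectedComponentsWithStats(y)
for i in range(1,n):
    if s[i,4]>150:
        r=cv2.boxPoints(cv2.minAreaRect(np.argwhere(l==i)[:,::-1].astype(np.float32)))
        print('y',ce[i].round(1),s[i].tolist(),on_plane(d,[ce[i]],0.148).round(3),on_plane(d,r,0.148)[:,:2].round(3).tolist())
```

```text
pos [0.5333 0.3391 0.2127] yaw 96.43 turn z 0.23 then shift [-6.7 -9.9 85.7] w 0.0297 F [-0.3 -0.1  0.3] gf 0.0 t 2.15 j6 -1.16
y [238.5 245.6] [237, 213, 7, 74, 170] [[0.559 0.328 0.148]] [[0.592, 0.328], [0.534, 0.325], [0.533, 0.329], [0.592, 0.332]]
y [250.2 248. ] [246, 213, 6, 74, 177] [[0.56  0.336 0.148]] [[0.533, 0.331], [0.533, 0.334], [0.591, 0.342], [0.591, 0.339]]
```

View pics/w3.png

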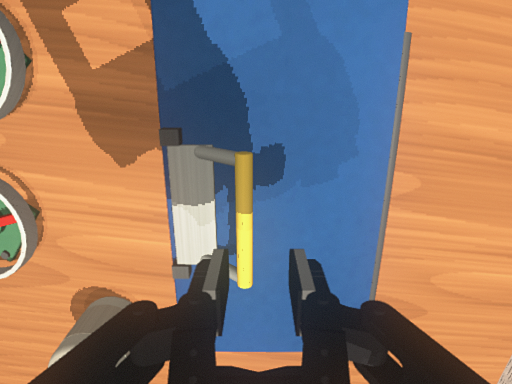

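>>> {"fn": "arm_command", "kwargs": {
  "increments": [
    {"turn":[0,0,0],"delta_pos":[-6.7,-9.9,0],"grip":0.3},
    {"turn":[0,0,0],"delta_pos":[0,0,35],"grip":0.3},
    {"turn":[0,0,0],"delta_pos":[0,0,35],"grip":0.3},
    {"turn":[0,0,0],"delta_pos":[0,0,16],"grip":0.3},
    {"turn":[0,0,0],"delta_pos":[0,0,0],"grip":0.3}
  ]
}}

```text
clock: 2.7
tool_pos: [0.541, 0.3291, 0.1245]
tcp_rot: [[-0.994, -0.111, -0.002], [-0.111, 0.994, -0.001], [0.002, -0.001, -1.0]]
contact_force: [0.1, -0.1, 0.2]
gripper_width: 0.0297
grip_force: 0.0
```

>>> {"fn": "arm_command", "kwargs": {
  "increments": [
    {"turn":[0,0,0],"delta_pos":[0,0,0],"grip":1},
    {"turn":[0,0,0],"delta_pos":[0,0,0],"grip":1},
    {"turn":[0,0,0],"delta_pos":[0,0,0],"grip":1}
  ],
  "squeeze": 40
}}

```text
clock: 3.0
tool_pos: [0.5419, 0.33, 0.1276]
tcp_rot: [[-0.994, -0.112, 0.003], [-0.112, 0.994, 0.001], [-0.003, 0.001, -1.0]]
contact_force: [1.8, 0.1, 6.3]
gripper_width: 0.0103
grip_force: 39.4
```

Run:
```python
from h import *
go([0.541,0.330,0.127],96.2)
```

```text
pos [0.5419 0.33   0.1276] yaw 96.41 turn z 0.21 then shift [0.9 0.1 0.6] w 0.0103 F [1.8 0.1 6.3] gf 39.4 t 3.0 j6 -1.18
```

Run:
```python
import numpy as np
t=np.arange(0,1.66,.11); P=np.c_[-139.4*np.cos(t)+68.6*np.sin(t),139.4*np.sin(t)+68.6*np.cos(t)]
print(t[-1],np.diff(P,axis=0).round(1).tolist())
```

```text
1.65 [[8.4, 14.9], [10.0, 13.9], [11.4, 12.7], [12.7, 11.4], [13.9, 9.9], [14.9, 8.3], [15.7, 6.6], [16.4, 4.9], [16.8, 3.0], [17.0, 1.2], [17.1, -0.7], [16.9, -2.6], [16.5, -4.4], [15.9, -6.2], [15.1, -7.9]]
```

>>> {"fn": "arm_command", "kwargs": {
  "increments": [
    {"turn":[0,0,0],"delta_pos":[0,-2.5,-4.2],"grip":1},
    {"turn":[0,0,0],"delta_pos":[0,-4,-4.8],"grip":1},
    {"turn":[0,0,0],"delta_pos":[0,-4.9,-4.5],"grip":1},
    {"turn":[0,0,0],"delta_pos":[0,-4.5,-3.8],"grip":1},
    {"turn":[0,0,0],"delta_pos":[0,-5,-3.4],"grip":1},
    {"turn":[0,0,0],"delta_pos":[0,-5.5,-2.9],"grip":1},
    {"turn":[0,0,0],"delta_pos":[0,0,0],"grip":1},
    {"turn":[0,0,0],"delta_pos":[0,0,0],"grip":1}
  ]
}}

```text
clock: 3.8
tool_pos: [0.5446, 0.3058, 0.1528]
tcp_rot: [[-0.994, -0.113, 0.004], [-0.113, 0.994, 0.006], [-0.005, 0.006, -1.0]]
contact_force: [-2.9, 14.8, 16.0]
gripper_width: 0.0103
grip_force: 39.8
```

Run:
```python
from h import *
go([0.541,0.330,0.127],96.2)
```

```text
pos [0.5446 0.3058 0.1528] yaw 96.47 turn z 0.27 then shift [ 1.1 24.3 25.9] w 0.0103 F [-2.9 14.8 16. ] gf 39.8 t 3.8 j6 -1.22
```

>>> {"fn": "arm_command", "kwargs": {
  "increments": [
    {"turn":[0,0,0],"delta_pos":[0,9,-16],"grip":1},
    {"turn":[0,0,0],"delta_pos":[0,10,-13.9],"grip":1},
    {"turn":[0,0,0],"delta_pos":[0,11.4,-12.7],"grip":1},
    {"turn":[0,0,0],"delta_pos":[0,12.7,-11.4],"grip":1},
    {"turn":[0,0,0],"delta_pos":[0,13.9,-9.9],"grip":1},
    {"turn":[0,0,0],"delta_pos":[0,14.9,-8.3],"grip":1},
    {"turn":[0,0,0],"delta_pos":[0,0,0],"grip":1}
  ]
}}

```text
clock: 4.5
tool_pos: [0.5368, 0.3759, 0.2234]
tcp_rot: [[-0.994, -0.112, 0.003], [-0.112, 0.994, 0.001], [-0.003, 0.0, -1.0]]
contact_force: [6.8, -0.8, 0.6]
gripper_width: 0.0103
grip_force: 39.3
```

Run:
```python
from h import *
s=telemetry.observe(); p=np.array(s['tool_pos'])
def plan(th_end=1.65,n=9):
    bx=np.array([-.108,.994]); H=np.array([.538,.354])+.089*bx
    b=np.array([(p[:2]-H)@bx, p[2]+.019-.1005])*1000
    a=np.arctan2(b[1],-b[0])-np.arctan2(68.6,139.4)
    print('bar rel hinge',b.round(1),'r',np.hypot(*b),'(155.4) theta',a)
    f=lambda t:np.array([-139.4*np.cos(t)+68.6*np.sin(t),139.4*np.sin(t)+68.6*np.cos(t)])
    t=np.linspace(a,th_end,n+1); print(np.diff(np.array([f(x) for x in t]),axis=0).round(1).tolist())
plan(); go([.5,.3,.3])
```

```text
bar rel hinge [-67.1 141.9] r 156.99830154793972 (155.4) theta 0.6720372678711457
[[15.6, 6.4], [16.2, 4.6], [16.6, 2.9], [16.8, 1.0], [16.9, -0.8], [16.7, -2.6], [16.3, -4.4], [15.7, -6.2], [15.0, -7.8]]
pos [0.5368 0.3759 0.2234] yaw 96.44 turn z 0 then shift [ 44.8 -71.3 -76.7] w 0.0103 F [ 6.8 -0.8  0.6] gf 39.3 t 4.5 j6 -1.11
```

Tracking well; the lid is at about 0.67 rad.

>>> {"fn": "arm_command", "kwargs": {
  "increments": [
    {"turn":[0,0,0],"delta_pos":[0,15.6,-6.4],"grip":1},
    {"turn":[0,0,0],"delta_pos":[0,16.2,-4.6],"grip":1},
    {"turn":[0,0,0],"delta_pos":[0,16.6,-2.9],"grip":1},
    {"turn":[0,0,0],"delta_pos":[0,16.8,-1],"grip":1},
    {"turn":[0,0,0],"delta_pos":[0,16.9,0.8],"grip":1},
    {"turn":[0,0,0],"delta_pos":[0,16.7,2.6],"grip":1},
    {"turn":[0,0,0],"delta_pos":[0,16.3,4.4],"grip":1},
    {"turn":[0,0,0],"delta_pos":[0,15.7,6.2],"grip":1},
    {"turn":[0,0,0],"delta_pos":[0,14,7.4],"grip":1},
    {"turn":[0,0,0],"delta_pos":[0,0,0],"grip":1},
    {"turn":[0,0,0],"delta_pos":[0,0,0],"grip":1}
  ]
}}

```text
clock: 5.6
tool_pos: [0.5206, 0.5192, 0.215]
tcp_rot: [[-0.994, -0.112, 0.002], [-0.112, 0.994, 0.001], [-0.002, 0.0, -1.0]]
contact_force: [9.2, 3.6, -3.7]
gripper_width: 0.01
grip_force: 40.7
```

Run:
```python
from h import *
s=telemetry.observe(); p=np.array(s['tool_pos'])
bx=np.array([-.108,.994]); H=np.array([.538,.354])+.089*bx
b=np.array([(p[:2]-H)@bx, p[2]+.019-.1005])*1000
a=np.pi*0+np.arctan2(b[1],-b[0])-np.arctan2(68.6,139.4)
print(b.round(1),np.hypot(*b),a);go([.5,.3,.3])
d=cam('scene'); cv2.imwrite('pics/s1.png',d['img'][100:260,200:420].repeat(3,0).repeat(3,1))
```

```text
[ 77.1 133.5] 154.20648538159145 1.6371332769782105
pos [0.5206 0.5192 0.215 ] yaw 96.41 turn z 0 then shift [  44.8 -215.5  -85.1] w 0.01 F [ 9.2  3.6 -3.7] gf 40.7 t 5.6 j6 -0.93
```

View pics/s1.png

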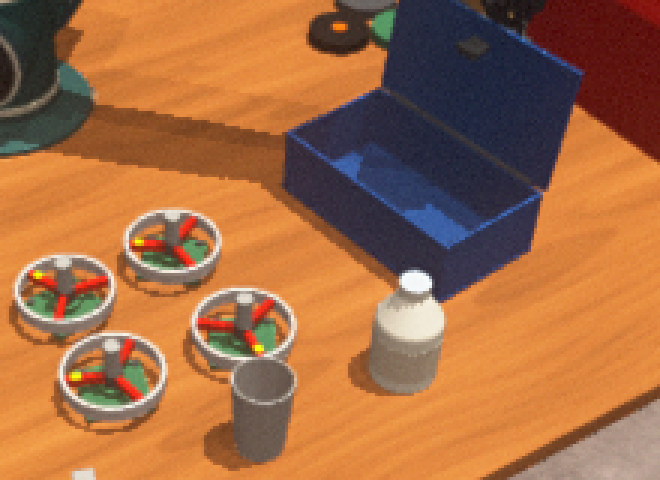

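>>> {"fn": "arm_command", "kwargs": {
  "increments": [
    {"turn":[0,0,0],"delta_pos":[0,0,0],"grip":0.41},
    {"turn":[0,0,0],"delta_pos":[0,0,0],"grip":0.41},
    {"turn":[0,0,0],"delta_pos":[0,0,0],"grip":0.41},
    {"turn":[0,0,0],"delta_pos":[0,0,-20],"grip":0.41},
    {"turn":[0,0,0],"delta_pos":[0,0,-30],"grip":0.41},
    {"turn":[0,0,0],"delta_pos":[0,0,-50],"grip":0.41},
    {"turn":[0,0,0],"delta_pos":[0,0,-50],"grip":0.41},
    {"turn":[0,0,0],"delta_pos":[0,0,-50],"grip":0.41},
    {"turn":[0,0,0],"delta_pos":[0,0,-40],"grip":1},
    {"turn":[0,0,0],"delta_pos":[0,0,0],"grip":1}
  ]
}}

```text
clock: 6.65
tool_pos: [0.5194, 0.5184, 0.4621]
tcp_rot: [[-0.994, -0.112, 0.006], [-0.112, 0.994, 0.006], [-0.007, 0.005, -1.0]]
contact_force: [0.5, -1.2, 1.0]
gripper_width: -0.0002
grip_force: 0.0
```

Run:
```python
from h import *
go([.45,-.1,.5],88)
```

```text
pos [0.5194 0.5184 0.4621] yaw 96.42 turn z 8.42 then shift [  47.6 -620.3  -41.8] w -0.0002 F [ 0.5 -1.2  1. ] gf 0.0 t 6.65 j6 -0.93
```

>>> {"fn": "arm_command", "kwargs": {
  "increments": [
    {"turn":[0,0,8.4],"delta_pos":[4,-48,-8],"grip":1},
    {"turn":[0,0,0],"delta_pos":[4,-49,-8],"grip":1},
    {"turn":[0,0,0],"delta_pos":[4,-49,-8],"grip":1},
    {"turn":[0,0,0],"delta_pos":[4,-49,-8],"grip":1},
    {"turn":[0,0,0],"delta_pos":[4,-49,-8],"grip":1},
    {"turn":[0,0,0],"delta_pos":[4,-49,0],"grip":1},
    {"turn":[0,0,0],"delta_pos":[4,-49,0],"grip":1},
    {"turn":[0,0,0],"delta_pos":[4,-49,0],"grip":1},
    {"turn":[0,0,0],"delta_pos":[4,-49,0],"grip":1},
    {"turn":[0,0,0],"delta_pos":[4,-49,0],"grip":1},
    {"turn":[0,0,0],"delta_pos":[0,-49,0],"grip":1},
    {"turn":[0,0,0],"delta_pos":[0,-49,0],"grip":1}
  ]
}}

```text
clock: 7.85
tool_pos: [0.4655, -0.0686, 0.4949]
tcp_rot: [[-0.999, 0.034, 0.0], [0.034, 0.999, -0.0], [-0.0, -0.0, -1.0]]
contact_force: [1.7, 0.1, -0.7]
gripper_width: -0.0003
grip_force: 0.0
```

>>> {"fn": "arm_command", "kwargs": {
  "increments": [
    {"turn":[0,0,0],"delta_pos":[0,0,0],"grip":1},
    {"turn":[0,0,0],"delta_pos":[0,0,0],"grip":1},
    {"turn":[0,0,0],"delta_pos":[0,0,0],"grip":1}
  ]
}}

```text
clock: 8.15
tool_pos: [0.4664, -0.0661, 0.4948]
tcp_rot: [[-0.999, 0.034, 0.0], [0.034, 0.999, 0.0], [-0.0, 0.0, -1.0]]
contact_force: [0.4, -0.7, 0.3]
gripper_width: -0.0004
grip_force: 0.0
```

```bash
cat >> h.py <<'E'
def pulleys(d,guess,save=None):
    """refine centre (rim, plane .042) and mark/spoke angles for each guess xy, from view d"""
    P=hmap(d); z=P[...,2]; out={}
    R=red(d); Y=yellow(d)
    for k,g in guess.items():
        # rim: pixels at rim height near guess
        near=np.hypot(P[...,0]-g[0],P[...,1]-g[1])
        m=(z>.034)&(z<.05)&(near<.085)&(near>.045)&(hsv(d)[...,1]<110)
        c=np.array(g,float); n=m.sum()
        if n>40:
            Q=on_plane(d,np.argwhere(m)[:,::-1],.042)[:,:2]
            for _ in range(3):   # algebraic circle fit with trimming
                A=np.c_[2*Q,np.ones(len(Q))]; s=np.linalg.lstsq(A,(Q**2).sum(1),rcond=None)[0]
                c=s[:2]; r=np.sqrt(s[2]+c@c); e=np.abs(np.hypot(*(Q-c).T)-r); Q=Q[e<max(2*np.median(e),.002)]
        else: r=0
        # axle top by depth
        t=(z>.07)&(z<.095)&(near<.04); a=P[t][:,:2].mean(0) if t.sum()>3 else c*np.nan
        def ang(M,rmin=.02):
            uv=np.argwhere(M)[:,::-1]; q=on_plane(d,uv,.038)[:,:2]-c; rr=np.hypot(*q.T); q=q[(rr>rmin)&(rr<.058)]
            return q
        qy=ang(Y); mk=np.degrees(np.arctan2(*qy.mean(0)[::-1])) if len(qy) else np.nan
        qr=ang(R); sp=np.degrees(np.angle(np.mean(np.exp(3j*np.arctan2(qr[:,1],qr[:,0])))))/3 if len(qr) else np.nan
        if mk==mk: sp=mk+((sp-mk+60)%120-60)
        out[k]=(c,mk,sp); print(k,'c',c.round(4),'r',round(float(r),4),'axle',a.round(4),'n',n,'mark',np.round(mk,1),'spoke',np.round(sp,1),len(qy),len(qr))
    return out
G={'A':(.630,.025),'B':(.616,-.152),'C':(.45,.031),'D':(.458,-.134),'E':(.465,-.337)}
E
python3 - <<'E'
from h import *
go([.45,-.1,.5],88)
d=cam('wrist'); cv2.imwrite('pics/w4.png',d['img']); pulleys(d,G)
d=cam('top'); pulleys(d,G)
E
```

```text
pos [ 0.4664 -0.0661  0.4948] yaw 88.05 turn z 0.05 then shift [ 15.3 -34.4  -5.2] w -0.0004 F [ 0.4 -0.7  0.3] gf 0.0 t 8.15 j6 -1.73
A c [0.6303 0.0263] r 0.0617 axle [0.6295 0.026 ] n 714 mark -8.6 spoke -9.7 28 237
B c [ 0.6163 -0.1511] r 0.0617 axle [ 0.6154 -0.1506] n 716 mark -108.2 spoke -111.0 30 235
C c [0.4507 0.0317] r 0.0613 axle [0.4514 0.0316] n 811 mark -117.7 spoke -120.8 4 290
D c [ 0.4585 -0.133 ] r 0.0614 axle [ 0.458  -0.1324] n 791 mark -157.0 spoke -157.6 27 288
E c [ 0.4677 -0.3355] r 0.0618 axle [ 0.467 -0.335] n 878 mark 97.4 spoke 97.5 35 307
A c [0.6307 0.0252] r 0.0615 axle [0.6301 0.0254] n 106 mark -9.5 spoke -7.5 5 15
B c [ 0.6169 -0.1525] r 0.0616 axle [ 0.616  -0.1518] n 96 mark -111.2 spoke -110.5 5 29
C c [0.4497 0.031 ] r 0.0614 axle [nan nan] n 56 mark nan spoke -0.1 0 6
D c [ 0.458 -0.134] r 0.0 axle [nan nan] n 5 mark nan spoke nan 0 0
E c [ 0.4663 -0.3384] r 0.0622 axle [ 0.4662 -0.3377] n 131 mark 98.0 spoke 97.1 5 30
```

View pics/w4.png

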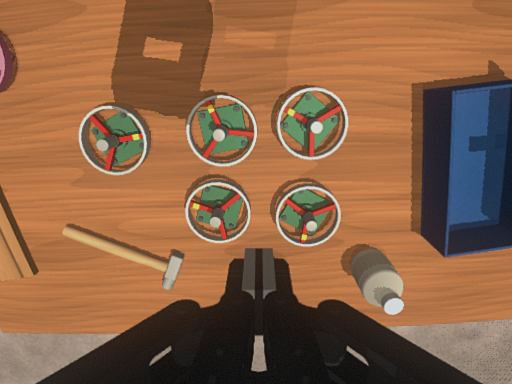

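```bash
cat >> h.py <<'E'
def wplan(c,sp,r=.040,lead=42,sweep=215):
    s=telemetry.observe(); j1=np.degrees(np.arctan2(c[1],c[0])); best=None
    cur=np.degrees(np.arctan2(s['tcp_rot'][1][1],s['tcp_rot'][0][1]))
    for dr in (1,-1):
        for k in range(3):
            phi=sp+120*k-dr*lead
            for out in (1,-1):
                chi=phi+(0 if out>0 else 180); 
                lo=((chi-j1-90+180)%360)-180   # offset of chi from j1+90
                hi=lo+dr*sweep; 
                if max(abs(lo),abs(hi))<160:
                    yaw0=lo+j1; turn=abs(yaw0-cur)
                    if best is None or turn<best[0]: best=(turn,dr,out,phi,yaw0)
    turn,dr,out,phi,yaw0=best; f=np.radians(phi); p=np.array(c)+r*np.array([np.cos(f),np.sin(f)])
    print('dir','ccw' if dr>0 else 'cw','tool x','out' if out>0 else 'in','enter',p.round(4),'phi',round(phi%360,1),'yaw',round(yaw0,1),'| row: turn z',-dr*8.3,'shift y',round(-dr*out*2*r*1000*np.sin(np.radians(4.15)),2))
    R=cv2.Rodrigues(np.array([0,0,np.radians(yaw0)]))[0]
    R=np.array([[-np.sin(np.radians(yaw0)),np.cos(np.radians(yaw0)),0],[np.cos(np.radians(yaw0)),np.sin(np.radians(yaw0)),0],[0,0,-1]])
    d=np.r_[p,.12]-s['tool_pos']; print('turn z total',round(-(yaw0-cur),1),'shift in final axes',(R.T@d*1000).round(1),'in current axes',(np.array(s['tcp_rot']).T@d*1000).round(1),'j6',round(s['joints'][5],2))
    return p,yaw0
E
python3 - <<'E'
from h import *
for k,c,sp in (('C',(.4507,.0317),-120.5),('D',(.4583,-.1328),-157.5),('E',(.4674,-.336),97.5),('A',(.6303,.026),-9.5),('B',(.616,-.151),-110.8)): print(k); wplan(c,sp)
E
```

```text
C
dir cw tool x out enter [0.4128 0.0444] phi 161.5 yaw 71.5 | row: turn z 8.3 shift y 5.79
turn z total 16.6 shift in final axes [ 85.9  87.3 374.8] in current axes [ 57.4 108.2 374.8] j6 -1.73
D
dir cw tool x in enter [ 0.4982 -0.1297] phi 4.5 yaw 94.5 | row: turn z 8.3 shift y -5.79
turn z total -6.4 shift in final axes [-26.5 -66.3 374.8] in current axes [-33.7 -63.  374.8] j6 -1.73
E
dir cw tool x in enter [ 0.5051 -0.3226] phi 19.5 yaw 109.5 | row: turn z 8.3 shift y -5.79
turn z total -21.4 shift in final axes [  49.5 -255.1  374.8] in current axes [ -46.9 -255.6  374.8] j6 -1.73
A
dir cw tool x out enter [0.5948 0.0445] phi 152.5 yaw 62.5 | row: turn z 8.3 shift y 5.79
turn z total 25.6 shift in final axes [-62.9 156.9 374.8] in current axes [-124.5  114.2  374.9] j6 -1.73
B
dir cw tool x out enter [ 0.5765 -0.1449] phi 171.2 yaw 81.2 | row: turn z 8.3 shift y 5.79
turn z total 6.9 shift in final axes [-120.7  -61.5  374.8] in current axes [-112.4  -75.6  374.8] j6 -1.73
```

>>> {"fn": "arm_command", "kwargs": {
  "increments": [
    {"turn":[0,0,-6.4],"delta_pos":[0,0,30],"grip":1},
    {"turn":[0,0,0],"delta_pos":[-9,-22,40],"grip":1},
    {"turn":[0,0,0],"delta_pos":[-9,-22,43],"grip":1},
    {"turn":[0,0,0],"delta_pos":[-9,-22,43],"grip":1},
    {"turn":[0,0,0],"delta_pos":[0,0,49],"grip":1},
    {"turn":[0,0,0],"delta_pos":[0,0,49],"grip":1},
    {"turn":[0,0,0],"delta_pos":[0,0,49],"grip":1},
    {"turn":[0,0,0],"delta_pos":[0,0,40],"grip":1},
    {"turn":[0,0,0],"delta_pos":[0,0,20],"grip":1},
    {"turn":[0,0,0],"delta_pos":[0,0,0],"grip":1}
  ]
}}

```text
clock: 9.25
tool_pos: [0.4975, -0.129, 0.1288]
tcp_rot: [[-0.997, -0.079, -0.004], [-0.079, 0.997, 0.001], [0.004, 0.002, -1.0]]
contact_force: [-0.0, 0.2, 0.8]
gripper_width: 0.0001
grip_force: 0.0
```

Run:
```python
from h import *
go([.4982,-.1297,.024],94.5)
```

```text
pos [ 0.4975 -0.129   0.1288] yaw 94.52 turn z 0.02 then shift [ -1.1  -0.9 104.8] w 0.0001 F [-0.   0.2  0.8] gf 0.0 t 9.25 j6 -1.95
```

>>> {"fn": "arm_command", "kwargs": {
  "increments": [
    {"turn":[0,0,0],"delta_pos":[-1,-1,35],"grip":1},
    {"turn":[0,0,0],"delta_pos":[0,0,35],"grip":1},
    {"turn":[0,0,0],"delta_pos":[0,0,20],"grip":1},
    {"turn":[0,0,0],"delta_pos":[0,0,13],"grip":1},
    {"turn":[0,0,0],"delta_pos":[0,0,0],"grip":1},
    {"turn":[0,0,0],"delta_pos":[0,0,0],"grip":1}
  ]
}}

```text
clock: 9.85
tool_pos: [0.5004, -0.1314, 0.0303]
tcp_rot: [[-0.997, -0.077, 0.002], [-0.077, 0.997, -0.0], [-0.001, -0.001, -1.0]]
contact_force: [-0.0, 0.4, 0.8]
gripper_width: -0.0001
grip_force: 0.0
```

>>> {"fn": "arm_command", "kwargs": {
  "increments": [
    {"turn":[0,0,8.3],"delta_pos":[0,-5.8,0],"grip":1},
    {"turn":[0,0,8.3],"delta_pos":[0,-5.8,0],"grip":1},
    {"turn":[0,0,8.3],"delta_pos":[0,-5.8,0],"grip":1},
    {"turn":[0,0,8.3],"delta_pos":[0,-5.8,0],"grip":1},
    {"turn":[0,0,8.3],"delta_pos":[0,-5.8,0],"grip":1},
    {"turn":[0,0,8.3],"delta_pos":[0,-5.8,0],"grip":1},
    {"turn":[0,0,8.3],"delta_pos":[0,-5.8,0],"grip":1},
    {"turn":[0,0,8.3],"delta_pos":[0,-5.8,0],"grip":1},
    {"turn":[0,0,8.3],"delta_pos":[0,-5.8,0],"grip":1},
    {"turn":[0,0,8.3],"delta_pos":[0,-5.8,0],"grip":1}
  ]
}}

```text
clock: 10.85
tool_pos: [0.4719, -0.1766, 0.0313]
tcp_rot: [[-0.192, 0.981, 0.003], [0.981, 0.192, -0.001], [-0.002, 0.003, -1.0]]
contact_force: [0.6, -0.0, 3.6]
gripper_width: -0.0001
grip_force: 1.5
```

```bash
cat >> h.py <<'E'
def wstat(c):
    s=telemetry.observe(); p=np.array(s['tool_pos'])[:2]-c
    print('finger r',np.hypot(*p).round(4),'phi',np.degrees(np.arctan2(p[1],p[0])).round(1),'z',round(s['tool_pos'][2],4),'F',np.round(s['contact_force'],1),'M',np.round(s['moment'],2),'t',s['clock'])
E
python3 - <<'E'
from h import *
wstat((.4583,-.1328)); go([.4982,-.1297,.024],None)
d=cam('wrist'); cv2.imwrite('pics/w5.png',d['img'])
E
```

```text
finger r 0.0459 phi -72.7 z 0.0313 F [ 0.6 -0.   3.6] M [-0.01 -0.22  0.02] t 10.85
pos [ 0.4719 -0.1766  0.0313] yaw 11.08 turn z 0 then shift [41.  34.8  7.3] w -0.0001 F [ 0.6 -0.   3.6] gf 1.5 t 10.85 j6 -0.6
```

View pics/w5.png

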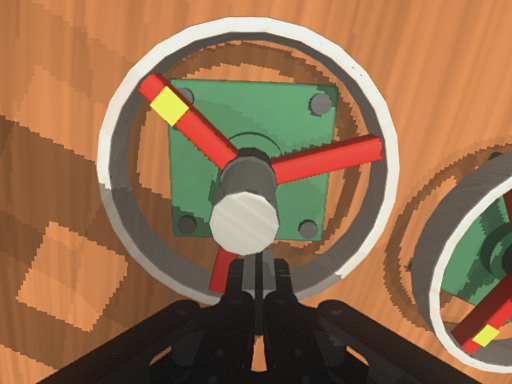

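>>> {"fn": "arm_command", "kwargs": {
  "increments": [
    {"turn":[0,0,8.3],"delta_pos":[1.5,-5.8,2],"grip":1},
    {"turn":[0,0,8.3],"delta_pos":[1.5,-5.8,2],"grip":1},
    {"turn":[0,0,8.3],"delta_pos":[1,-5.8,1],"grip":1},
    {"turn":[0,0,8.3],"delta_pos":[0.4,-5.8,0],"grip":1},
    {"turn":[0,0,8.3],"delta_pos":[0.4,-5.8,0],"grip":1},
    {"turn":[0,0,8.3],"delta_pos":[0.4,-5.8,0],"grip":1},
    {"turn":[0,0,8.3],"delta_pos":[0.4,-5.8,0],"grip":1},
    {"turn":[0,0,8.3],"delta_pos":[0.4,-5.8,0],"grip":1},
    {"turn":[0,0,8.3],"delta_pos":[0.4,-5.8,0],"grip":1},
    {"turn":[0,0,8.3],"delta_pos":[0.4,-5.8,0],"grip":1},
    {"turn":[0,0,8.3],"delta_pos":[0.4,-5.8,0],"grip":1},
    {"turn":[0,0,8.3],"delta_pos":[0.4,-5.8,0],"grip":1}
  ]
}}

```text
clock: 12.1
tool_pos: [0.4228, -0.1354, 0.0253]
tcp_rot: [[1.0, 0.029, 0.001], [0.029, -1.0, -0.001], [0.001, 0.001, -1.0]]
contact_force: [-2.7, -0.9, 0.2]
gripper_width: -0.0001
grip_force: 1.0
```

Run:
```python
from h import *
wstat((.4583,-.1328)); go([.4982,-.1297,.024],None)
d=cam('wrist'); pulleys(d,{'D':(.4583,-.1328)})
```

```text
finger r 0.0356 phi -175.8 z 0.0253 F [-2.7 -0.9  0.2] M [-0.22  0.33  0.01] t 12.1
pos [ 0.4228 -0.1354  0.0253] yaw -88.34 turn z 0 then shift [75.6 -3.5  1.4] w -0.0001 F [-2.7 -0.9  0.2] gf 1.0 t 12.1 j6 1.17
D c [ 0.4628 -0.1293] r 0.0598 axle [ 0.4452 -0.1315] n 14746 mark 36.4 spoke 38.9 33 4837
```

>>> {"fn": "arm_command", "kwargs": {
  "increments": [
    {"turn":[0,0,8.3],"delta_pos":[0.4,-5.8,0],"grip":1},
    {"turn":[0,0,8.3],"delta_pos":[0.4,-5.8,0],"grip":1},
    {"turn":[0,0,8.3],"delta_pos":[0.4,-5.8,0],"grip":1},
    {"turn":[0,0,8.3],"delta_pos":[0.4,-5.8,0],"grip":1},
    {"turn":[0,0,8.3],"delta_pos":[0.4,-5.8,0],"grip":1},
    {"turn":[0,0,8.3],"delta_pos":[0.4,-5.8,0],"grip":1}
  ]
}}

```text
clock: 12.75
tool_pos: [0.4359, -0.104, 0.0248]
tcp_rot: [[0.669, -0.743, 0.001], [-0.743, -0.669, -0.0], [0.001, -0.0, -1.0]]
contact_force: [-2.2, 0.2, 0.8]
gripper_width: -0.0003
grip_force: 1.0
```

Run:
```python
from h import *
wstat((.4583,-.1328)); go([.4982,-.1297,.024],None)
for i in range(3):
    d=cam('wrist'); pulleys(d,{'D':(.4583,-.1328)})
wstat((.4583,-.1328));
cv2.imwrite('pics/w6.png',d['img'])
```

```text
finger r 0.0365 phi 127.9 z 0.0248 F [-2.2  0.2  0.8] M [0.06 0.4  0.  ] t 12.75
pos [ 0.4359 -0.104   0.0248] yaw -137.98 turn z 0 then shift [ 60.8 -29.1   0.9] w -0.0003 F [-2.2  0.2  0.8] gf 1.0 t 12.75 j6 2.12
D c [ 0.4621 -0.1305] r 0.0599 axle [ 0.449  -0.1216] n 14172 mark -24.6 spoke -18.7 12 5156
D c [ 0.4621 -0.1305] r 0.0599 axle [ 0.449  -0.1215] n 14090 mark -26.3 spoke -20.5 12 5196
D c [ 0.4621 -0.1305] r 0.0599 axle [ 0.4488 -0.1217] n 14151 mark -26.5 spoke -20.5 11 5221
finger r 0.0363 phi 127.9 z 0.0246 F [ 0.3 -0.5 -0.8] M [-0.02 -0.04  0.03] t 12.9
```

View pics/w6.png

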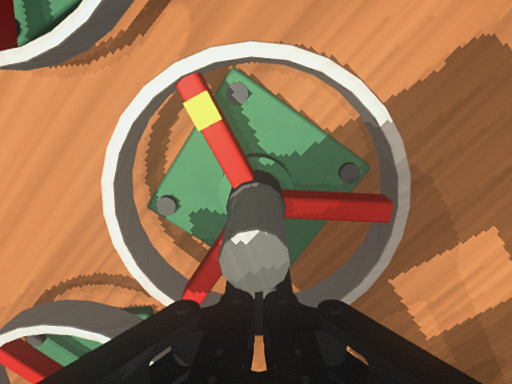

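Run:
```python
from h import *
for k,c,sp in (('C',(.4507,.0317),-120.5),('E',(.4674,-.336),97.5),('A',(.6303,.026),-9.5),('B',(.616,-.151),-110.8)): print(k); wplan(c,sp,.038)
```

```text
C
dir ccw tool x out enter [0.4787 0.006 ] phi 317.5 yaw -132.5 | row: turn z -8.3 shift y -5.5
turn z total -5.1 shift in final axes [ -42.9 -110.1  -95.4] in current axes [ -52.4 -106.   -95.4] j6 2.11
E
dir ccw tool x out enter [ 0.4838 -0.3703] phi 295.5 yaw -154.5 | row: turn z -8.3 shift y -5.5
turn z total 16.9 shift in final axes [260.8  71.4 -95.4] in current axes [228.7 144.3 -95.2] j6 2.11
A
dir ccw tool x out enter [ 0.654  -0.0037] phi 308.5 yaw -141.5 | row: turn z -8.3 shift y -5.5
turn z total 3.9 shift in final axes [  57.1 -233.1  -95.4] in current axes [  73.1 -228.7  -95.2] j6 2.11
B
dir ccw tool x out enter [ 0.6479 -0.1716] phi 327.2 yaw -122.8 | row: turn z -8.3 shift y -5.5
turn z total -14.8 shift in final axes [214.7 -58.2 -95.4] in current axes [ 192.9 -111.   -95.1] j6 2.11
```

>>> {"fn": "arm_command", "kwargs": {
  "increments": [
    {"turn":[0,0,0],"delta_pos":[0,0,-45],"grip":1},
    {"turn":[0,0,0],"delta_pos":[0,0,-45],"grip":1},
    {"turn":[0,0,0],"delta_pos":[0,0,-20],"grip":1},
    {"turn":[0,0,8.4],"delta_pos":[0,0,0],"grip":1},
    {"turn":[0,0,8.5],"delta_pos":[0,0,0],"grip":1},
    {"turn":[0,0,0],"delta_pos":[43.5,12,0],"grip":1},
    {"turn":[0,0,0],"delta_pos":[43.5,12,0],"grip":1},
    {"turn":[0,0,0],"delta_pos":[43.5,12,0],"grip":1},
    {"turn":[0,0,0],"delta_pos":[43.5,12,0],"grip":1},
    {"turn":[0,0,0],"delta_pos":[43.5,12,0],"grip":1},
    {"turn":[0,0,0],"delta_pos":[43.5,12,0],"grip":1},
    {"turn":[0,0,0],"delta_pos":[0,0,0],"grip":1}
  ]
}}

```text
clock: 14.1
tool_pos: [0.4808, -0.3755, 0.1335]
tcp_rot: [[0.429, -0.903, -0.0], [-0.903, -0.429, -0.001], [0.0, 0.001, -1.0]]
contact_force: [0.4, 1.2, -1.3]
gripper_width: 0.0001
grip_force: 0.0
```

Run:
```python
from h import *
d=cam('wrist'); pulleys(d,{'E':(.4674,-.336),'D':(.46,-.132)})
wplan((.4674,-.336),97.5,.038); go([.4838,-.3703,.024],-154.5)
```

```text
E c [ 0.4688 -0.3397] r 0.061 axle [ 0.4776 -0.3419] n 3434 mark nan spoke -22.3 0 1404
D c [ 0.46  -0.132] r 0.0 axle [nan nan] n 13 mark nan spoke nan 0 0
dir ccw tool x out enter [ 0.4838 -0.3703] phi 295.5 yaw -154.5 | row: turn z -8.3 shift y -5.5
turn z total -0.1 shift in final axes [-1.3 -4.1 13.5] in current axes [-1.3 -4.1 13.5] j6 2.0
pos [ 0.4806 -0.3733  0.1335] yaw -154.63 turn z -0.13 then shift [ -1.3  -4.2 109.5] w 0.0002 F [ 0.2  1.  -0.4] gf 0.0 t 14.15 j6 2.0
```

>>> {"fn": "arm_command", "kwargs": {
  "increments": [
    {"turn":[0,0,0],"delta_pos":[-1,-4,35],"grip":1},
    {"turn":[0,0,0],"delta_pos":[0,0,35],"grip":1},
    {"turn":[0,0,0],"delta_pos":[0,0,25],"grip":1},
    {"turn":[0,0,0],"delta_pos":[0,0,14],"grip":1},
    {"turn":[0,0,0],"delta_pos":[0,0,3],"grip":1},
    {"turn":[0,0,0],"delta_pos":[0,0,0],"grip":1}
  ]
}}

```text
clock: 14.75
tool_pos: [0.4845, -0.3684, 0.0227]
tcp_rot: [[0.426, -0.905, 0.001], [-0.905, -0.426, -0.001], [0.001, -0.0, -1.0]]
contact_force: [-0.3, -0.7, 0.0]
gripper_width: 0.0002
grip_force: 0.0
```

>>> {"fn": "arm_command", "kwargs": {
  "increments": [
    {"turn":[0,0,-8.3],"delta_pos":[0,-5.5,0],"grip":1},
    {"turn":[0,0,-8.3],"delta_pos":[0,-5.5,0],"grip":1},
    {"turn":[0,0,-8.3],"delta_pos":[0,-5.5,0],"grip":1},
    {"turn":[0,0,-8.3],"delta_pos":[0,-5.5,0],"grip":1},
    {"turn":[0,0,-8.3],"delta_pos":[0,-5.5,0],"grip":1},
    {"turn":[0,0,-8.3],"delta_pos":[0,-5.5,0],"grip":1},
    {"turn":[0,0,-8.3],"delta_pos":[0,-5.5,0],"grip":1},
    {"turn":[0,0,-8.3],"delta_pos":[0,-5.5,0],"grip":1},
    {"turn":[0,0,-8.3],"delta_pos":[0,-5.5,0],"grip":1},
    {"turn":[0,0,-8.3],"delta_pos":[0,-5.5,0],"grip":1}
  ]
}}

```text
clock: 15.75
tool_pos: [0.5083, -0.324, 0.0238]
tcp_rot: [[0.948, 0.318, 0.002], [0.318, -0.948, -0.001], [0.002, 0.002, -1.0]]
contact_force: [0.6, 0.5, 0.4]
gripper_width: -0.0004
grip_force: 0.0
```

```bash
cat >> h.py <<'E'
def wcheck(c,n=2):
    wstat(c); d=None
    for i in range(n):
        s=telemetry.observe(); p=np.array(s['tool_pos'])[:2]-c; f=np.degrees(np.arctan2(p[1],p[0]))
        d=cam('wrist'); 
        for nm,M in (('red',red(d)),('yel',yellow(d))):
            q=on_plane(d,np.argwhere(M)[:,::-1],.038)[:,:2]-c; rr=np.hypot(*q.T); q=q[(rr>.03)&(rr<.056)]
            if not len(q): print(nm,'none'); continue
            a=(np.degrees(np.arctan2(q[:,1],q[:,0]))-f)%360
            if nm=='red':
                h=np.histogram(a,36,(0,360))[0]; sp=np.degrees(np.angle(np.mean(np.exp(3j*np.radians(a)))))/3%120
                print('spokes rel finger',[round(sp+120*k) for k in range(3)],h.tolist())
            else: print('mark rel finger',np.median(a).round(1),'abs',((np.median(a)+f)%360).round(1),len(q))
E
python3 - <<'E'
from h import *
wcheck((.468,-.3375),3)
E
```

```text
finger r 0.0425 phi 18.6 z 0.0238 F [0.6 0.5 0.4] M [-0.02  0.01 -0.05] t 15.75
spokes rel finger [40, 160, 280] [0, 0, 28, 552, 445, 1, 0, 0, 0, 0, 0, 0, 0, 0, 0, 0, 0, 0, 0, 0, 0, 0, 0, 0, 0, 0, 0, 0, 0, 34, 20, 0, 0, 0, 0, 0]Traceback (most recent call last):
  File "<stdin>", line 2, in <module>
  File "h.py", line 86, in wcheck
    q=on_plane(d,np.argwhere(M)[:,::-1],.038)[:,:2]-c; rr=np.hypot(*q.T); q=q[(rr>.03)&(rr<.056)]
      ~~~~~~~~^^^^^^^^^^^^^^^^^^^^^^^^^^^^^^^
  File "h.py", line 14, in on_plane
    o,r=ray(d,uv); return o+r*((z-o[2])/r[:,2])[:,None]
        ~~~^^^^^^
  File "h.py", line 10, in ray
    p=cv2.undistortPoints(np.array(uv,float).reshape(-1,1,2),np.array(d['camera_matrix']),np.array(d['D'])).reshape(-1,2)
      ~~~~~~~~~~~~~~~~~~~^^^^^^^^^^^^^^^^^^^^^^^^^^^^^^^^^^^^^^^^^^^^^^^^^^^^^^^^^^^^^^^^^^^^^^^^^^^^^^^^^^
cv2.error: OpenCV(4.12.0) /io/opencv/modules/calib3d/src/undistort.dispatch.cpp:347: error: (-215:Assertion failed) CV_IS_MAT(_src) && CV_IS_MAT(_dst) && (_src->rows == 1 || _src->cols == 1) && (_dst->rows == 1 || _dst->cols == 1) && _src->cols + _src->rows - 1 == _dst->rows + _dst->cols - 1 && (CV_MAT_TYPE(_src->type) == CV_32FC2 || CV_MAT_TYPE(_src->type) == CV_64FC2) && (CV_MAT_TYPE(_dst->type) == CV_32FC2 || CV_MAT_TYPE(_dst->type) == CV_64FC2) in function 'cvUndistortPointsInternal'
```

```bash
sed -i "s/            q=on_plane(d,np.argwhere(M)/            if not M.any(): continue\n            q=on_plane(d,np.argwhere(M)/" h.py
python3 - <<'E'
from h import *
wcheck((.468,-.3375),3)
E
```

```text
finger r 0.0426 phi 19.4 z 0.0238 F [0.7 0.9 0.8] M [-0.05 -0.01 -0.01] t 15.8
spokes rel finger [42, 162, 282] [0, 0, 7, 470, 431, 42, 0, 0, 0, 0, 0, 0, 0, 0, 0, 0, 0, 0, 0, 0, 0, 0, 0, 0, 0, 0, 0, 0, 0, 37, 47, 0, 0, 0, 0, 0]
spokes rel finger [45, 165, 285] [0, 0, 0, 320, 421, 98, 0, 0, 0, 0, 0, 0, 0, 0, 0, 0, 0, 0, 0, 0, 0, 0, 0, 0, 0, 0, 0, 0, 0, 49, 106, 0, 0, 0, 0, 0]
spokes rel finger [48, 168, 288] [0, 0, 0, 174, 411, 134, 0, 0, 0, 0, 0, 0, 0, 0, 0, 0, 0, 0, 0, 0, 0, 0, 0, 0, 0, 0, 0, 0, 0, 52, 161, 3, 0, 0, 0, 0]
```

>>> {"fn": "arm_command", "kwargs": {
  "increments": [
    {"turn":[0,0,-8.3],"delta_pos":[-0.6,-5.5,0],"grip":1},
    {"turn":[0,0,-8.3],"delta_pos":[-0.6,-5.5,0],"grip":1},
    {"turn":[0,0,-8.3],"delta_pos":[-0.6,-5.5,0],"grip":1},
    {"turn":[0,0,-8.3],"delta_pos":[-0.4,-5.5,0],"grip":1},
    {"turn":[0,0,-8.3],"delta_pos":[-0.4,-5.5,0],"grip":1},
    {"turn":[0,0,-8.3],"delta_pos":[-0.4,-5.5,0],"grip":1},
    {"turn":[0,0,-8.3],"delta_pos":[-0.4,-5.5,0],"grip":1},
    {"turn":[0,0,-8.3],"delta_pos":[-0.4,-5.5,0],"grip":1},
    {"turn":[0,0,-8.3],"delta_pos":[-0.4,-5.5,0],"grip":1},
    {"turn":[0,0,-8.3],"delta_pos":[-0.4,-5.5,0],"grip":1},
    {"turn":[0,0,-8.3],"delta_pos":[-0.4,-5.5,0],"grip":1},
    {"turn":[0,0,-8.3],"delta_pos":[-0.4,-5.5,0],"grip":1}
  ]
}}

```text
clock: 17.15
tool_pos: [0.453, -0.3026, 0.0225]
tcp_rot: [[-0.467, 0.884, 0.001], [0.884, 0.467, -0.001], [-0.001, 0.0, -1.0]]
contact_force: [-0.4, -0.0, -1.3]
gripper_width: 0.0003
grip_force: 0.0
```

Run:
```python
from h import *
wcheck((.468,-.3375),3)
```

```text
finger r 0.038 phi 113.2 z 0.0225 F [-0.4 -0.  -1.3] M [-0.04 -0.02  0.02] t 17.15
spokes rel finger [35, 155, 275] [0, 0, 331, 777, 283, 0, 0, 0, 0, 0, 0, 0, 0, 0, 0, 0, 0, 0, 0, 0, 0, 0, 0, 0, 0, 0, 0, 3, 0, 0, 0, 0, 0, 0, 0, 0]
spokes rel finger [37, 157, 277] [0, 0, 199, 775, 464, 0, 0, 0, 0, 0, 0, 0, 0, 0, 0, 0, 0, 0, 0, 0, 0, 0, 0, 0, 0, 0, 0, 0, 0, 0, 0, 0, 0, 0, 0, 0]
spokes rel finger [40, 160, 280] [0, 0, 60, 703, 699, 3, 0, 0, 0, 0, 0, 0, 0, 0, 0, 0, 0, 0, 0, 0, 0, 0, 0, 0, 0, 0, 0, 0, 0, 20, 0, 0, 0, 0, 0, 0]
```

>>> {"fn": "arm_command", "kwargs": {
  "increments": [
    {"turn":[0,0,-8.3],"delta_pos":[-0.4,-5.5,0],"grip":1},
    {"turn":[0,0,-8.3],"delta_pos":[-0.4,-5.5,0],"grip":1},
    {"turn":[0,0,-8.3],"delta_pos":[-0.4,-5.5,0],"grip":1},
    {"turn":[0,0,-8.3],"delta_pos":[-0.4,-5.5,0],"grip":1},
    {"turn":[0,0,-8.3],"delta_pos":[-0.4,-5.5,0],"grip":1}
  ]
}}

```text
clock: 17.8
tool_pos: [0.4353, -0.3226, 0.0221]
tcp_rot: [[-0.934, 0.356, 0.0], [0.356, 0.934, -0.0], [-0.0, -0.0, -1.0]]
contact_force: [-0.6, -0.1, -0.2]
gripper_width: 0.0002
grip_force: 0.0
```

Run:
```python
from h import *
wcheck((.468,-.3375),4)
for k,c,sp in (('C',(.4507,.0317),-120.5),('A',(.6303,.026),-9.5),('B',(.616,-.151),-110.8)): print(k); wplan(c,sp,.038)
```

```text
finger r 0.0359 phi 155.5 z 0.0221 F [-0.6 -0.1 -0.2] M [ 0.04 -0.03  0.03] t 17.8
spokes rel finger [33, 153, 273] [0, 0, 443, 801, 149, 0, 0, 0, 0, 0, 0, 0, 0, 0, 0, 0, 0, 0, 0, 0, 0, 0, 0, 0, 0, 0, 0, 0, 0, 0, 0, 0, 0, 0, 0, 0]
spokes rel finger [38, 158, 278] [0, 0, 182, 797, 539, 0, 0, 0, 0, 0, 0, 0, 0, 0, 0, 0, 0, 0, 0, 0, 0, 0, 0, 0, 0, 0, 0, 0, 0, 42, 0, 0, 0, 0, 0, 0]
spokes rel finger [44, 164, 284] [0, 0, 22, 591, 773, 170, 0, 0, 0, 0, 0, 0, 0, 0, 0, 0, 0, 0, 0, 0, 0, 0, 0, 0, 0, 0, 0, 0, 0, 103, 81, 1, 0, 0, 0, 0]
spokes rel finger [50, 170, 290] [0, 0, 0, 246, 772, 440, 0, 0, 0, 0, 0, 0, 0, 0, 0, 0, 0, 0, 0, 0, 0, 0, 0, 0, 0, 0, 0, 0, 0, 104, 257, 97, 0, 0, 0, 0]
C
dir cw tool x out enter [0.4147 0.0438] phi 161.5 yaw 71.5 | row: turn z 8.3 shift y 5.5
turn z total -2.8 shift in final axes [135.8 340.6 -98. ] in current axes [152.1 333.7 -98.1] j6 -1.88
A
dir cw tool x out enter [0.5966 0.0435] phi 152.5 yaw 62.5 | row: turn z 8.3 shift y 5.5
turn z total 6.2 shift in final axes [ 26. 399. -98.] in current axes [-17.5 399.5 -98. ] j6 -1.88
B
dir cw tool x out enter [ 0.5784 -0.1452] phi 171.2 yaw 81.2 | row: turn z 8.3 shift y 5.5
turn z total -12.5 shift in final axes [-114.3  197.   -98. ] in current axes [-69.1 217.  -98. ] j6 -1.88
```

>>> {"fn": "arm_command", "kwargs": {
  "increments": [
    {"turn":[0,0,0],"delta_pos":[0,0,-45],"grip":1},
    {"turn":[0,0,0],"delta_pos":[0,0,-45],"grip":1},
    {"turn":[0,0,0],"delta_pos":[0,0,-20],"grip":1},
    {"turn":[0,0,-6.2],"delta_pos":[0,0,0],"grip":1},
    {"turn":[0,0,-6.3],"delta_pos":[0,0,0],"grip":1},
    {"turn":[0,0,0],"delta_pos":[-23,39.4,0],"grip":1},
    {"turn":[0,0,0],"delta_pos":[-23,39.4,0],"grip":1},
    {"turn":[0,0,0],"delta_pos":[-23,39.4,0],"grip":1},
    {"turn":[0,0,0],"delta_pos":[-23,39.4,0],"grip":1},
    {"turn":[0,0,0],"delta_pos":[-23,39.4,0],"grip":1},
    {"turn":[0,0,0],"delta_pos":[0,0,0],"grip":1}
  ]
}}

```text
clock: 19.1
tool_pos: [0.5796, -0.1399, 0.1316]
tcp_rot: [[-0.989, 0.147, 0.0], [0.147, 0.989, 0.001], [-0.0, 0.001, -1.0]]
contact_force: [-0.4, -0.6, -0.7]
gripper_width: 0.0
grip_force: 0.0
```

Run:
```python
from h import *
d=cam('wrist'); pulleys(d,{'B':(.616,-.151)})
wplan((.616,-.151),-110.8,.038); go([.5784,-.1452,.024],81.2)
```

```text
B c [ 0.6159 -0.1514] r 0.061 axle [ 0.6082 -0.1556] n 3441 mark -105.6 spoke -111.4 128 1204
dir cw tool x out enter [ 0.5784 -0.1452] phi 171.2 yaw 81.2 | row: turn z 8.3 shift y 5.5
turn z total 0.4 shift in final axes [-0.6 -3.4 11.5] in current axes [-0.6 -3.4 11.5] j6 -1.71
pos [ 0.5784 -0.1418  0.1315] yaw 81.56 turn z 0.36 then shift [ -0.6  -3.4 107.5] w -0.0004 F [-1.1 -0.4 -0. ] gf 0.0 t 19.15 j6 -1.71
```

>>> {"fn": "arm_command", "kwargs": {
  "increments": [
    {"turn":[0,0,0],"delta_pos":[-1,-3.4,35],"grip":1},
    {"turn":[0,0,0],"delta_pos":[0,0,35],"grip":1},
    {"turn":[0,0,0],"delta_pos":[0,0,25],"grip":1},
    {"turn":[0,0,0],"delta_pos":[0,0,13],"grip":1},
    {"turn":[0,0,0],"delta_pos":[0,0,2],"grip":1},
    {"turn":[0,0,0],"delta_pos":[0,0,0],"grip":1}
  ]
}}

```text
clock: 19.75
tool_pos: [0.578, -0.148, 0.0227]
tcp_rot: [[-0.989, 0.146, 0.001], [0.146, 0.989, -0.0], [-0.001, -0.0, -1.0]]
contact_force: [0.5, 0.9, -0.4]
gripper_width: 0.0003
grip_force: 0.0
```

>>> {"fn": "arm_command", "kwargs": {
  "increments": [
    {"turn":[0,0,8.3],"delta_pos":[-0.3,5.5,0],"grip":1},
    {"turn":[0,0,8.3],"delta_pos":[-0.3,5.5,0],"grip":1},
    {"turn":[0,0,8.3],"delta_pos":[-0.3,5.5,0],"grip":1},
    {"turn":[0,0,8.3],"delta_pos":[-0.3,5.5,0],"grip":1},
    {"turn":[0,0,8.3],"delta_pos":[-0.3,5.5,0],"grip":1},
    {"turn":[0,0,8.3],"delta_pos":[-0.3,5.5,0],"grip":1},
    {"turn":[0,0,8.3],"delta_pos":[-0.3,5.5,0],"grip":1},
    {"turn":[0,0,8.3],"delta_pos":[-0.3,5.5,0],"grip":1},
    {"turn":[0,0,8.3],"delta_pos":[-0.3,5.5,0],"grip":1},
    {"turn":[0,0,8.3],"delta_pos":[-0.3,5.5,0],"grip":1},
    {"turn":[0,0,8.3],"delta_pos":[-0.3,5.5,0],"grip":1},
    {"turn":[0,0,8.3],"delta_pos":[-0.3,5.5,0],"grip":1}
  ]
}}

```text
clock: 20.95
tool_pos: [0.6277, -0.1162, 0.0239]
tcp_rot: [[0.314, 0.95, 0.002], [0.95, -0.314, -0.001], [0.0, 0.003, -1.0]]
contact_force: [0.5, 0.1, -0.9]
gripper_width: -0.0003
grip_force: 0.0
```

Run:
```python
from h import *
wcheck((.616,-.1512),3)
```

```text
finger r 0.0369 phi 71.6 z 0.0239 F [ 0.5  0.1 -0.9] M [ 0.05  0.01 -0.01] t 20.95
spokes rel finger [87, 207, 327] [0, 0, 0, 0, 0, 0, 0, 0, 0, 0, 0, 0, 0, 0, 0, 0, 0, 0, 0, 0, 0, 0, 0, 0, 0, 0, 0, 0, 0, 0, 0, 87, 728, 437, 0, 0]
yel none
spokes rel finger [86, 206, 326] [0, 0, 0, 0, 0, 0, 6, 8, 0, 0, 0, 0, 0, 0, 0, 0, 0, 0, 0, 0, 0, 0, 0, 0, 0, 0, 0, 0, 0, 0, 0, 187, 728, 371, 0, 0]
spokes rel finger [83, 203, 323] [0, 0, 0, 0, 0, 0, 51, 16, 0, 0, 0, 0, 0, 0, 0, 0, 0, 0, 0, 0, 0, 0, 0, 0, 0, 0, 0, 0, 0, 0, 0, 400, 728, 222, 0, 0]
yel none
```

>>> {"fn": "arm_command", "kwargs": {
  "increments": [
    {"turn":[0,0,8.3],"delta_pos":[-0.3,5.5,0],"grip":1},
    {"turn":[0,0,8.3],"delta_pos":[-0.3,5.5,0],"grip":1},
    {"turn":[0,0,8.3],"delta_pos":[-0.3,5.5,0],"grip":1},
    {"turn":[0,0,8.3],"delta_pos":[-0.3,5.5,0],"grip":1},
    {"turn":[0,0,8.3],"delta_pos":[-0.3,5.5,0],"grip":1},
    {"turn":[0,0,8.3],"delta_pos":[-0.3,5.5,0],"grip":1},
    {"turn":[0,0,8.3],"delta_pos":[-0.3,5.5,0],"grip":1},
    {"turn":[0,0,8.3],"delta_pos":[-0.3,5.5,0],"grip":1},
    {"turn":[0,0,8.3],"delta_pos":[-0.3,5.5,0],"grip":1},
    {"turn":[0,0,8.3],"delta_pos":[-0.3,5.5,0],"grip":1},
    {"turn":[0,0,8.3],"delta_pos":[-0.3,5.5,0],"grip":1},
    {"turn":[0,0,8.3],"delta_pos":[-0.3,5.5,0],"grip":1}
  ]
}}

```text
clock: 22.3
tool_pos: [0.6497, -0.1696, 0.0227]
tcp_rot: [[0.887, -0.463, 0.001], [-0.463, -0.887, -0.0], [0.001, -0.0, -1.0]]
contact_force: [-0.5, -0.9, 0.4]
gripper_width: 0.0003
grip_force: 0.0
```

>>> {"fn": "arm_command", "kwargs": {
  "increments": [
    {"turn":[0,0,8.3],"delta_pos":[-0.3,5.5,0],"grip":1},
    {"turn":[0,0,8.3],"delta_pos":[-0.3,5.5,0],"grip":1},
    {"turn":[0,0,8.3],"delta_pos":[-0.3,5.5,0],"grip":1}
  ]
}}

```text
clock: 22.6
tool_pos: [0.6393, -0.1824, 0.0227]
tcp_rot: [[0.609, -0.793, 0.001], [-0.793, -0.609, -0.0], [0.001, -0.001, -1.0]]
contact_force: [0.3, -0.6, -0.5]
gripper_width: -0.0001
grip_force: 0.0
```

Run:
```python
from h import *
wcheck((.616,-.1512),3)
for k,c,sp in (('C',(.4507,.0317),-120.5),('A',(.6303,.026),-9.5)): print(k); wplan(c,sp,.038)
```

```text
finger r 0.0389 phi -53.3 z 0.0227 F [ 0.3 -0.6 -0.5] M [ 0.03  0.01 -0.01] t 22.6
spokes rel finger [87, 207, 327] [0, 0, 0, 0, 0, 0, 57, 3, 0, 0, 0, 0, 0, 0, 0, 0, 0, 0, 0, 0, 0, 0, 0, 0, 0, 0, 0, 0, 0, 0, 0, 40, 699, 477, 0, 0]
spokes rel finger [83, 203, 323] [0, 0, 0, 0, 0, 5, 138, 10, 0, 0, 0, 0, 0, 0, 0, 0, 0, 0, 0, 0, 0, 0, 0, 0, 0, 0, 0, 0, 0, 0, 0, 290, 696, 306, 0, 0]
spokes rel finger [78, 198, 318] [0, 0, 0, 0, 9, 132, 144, 12, 0, 0, 0, 0, 0, 0, 0, 0, 0, 0, 0, 0, 0, 0, 0, 0, 0, 0, 0, 0, 0, 0, 0, 561, 655, 87, 0, 0]
mark rel finger 66.8 abs 13.1 4
C
dir ccw tool x out enter [0.4787 0.006 ] phi 317.5 yaw -132.5 | row: turn z -8.3 shift y -5.5
turn z total -9.6 shift in final axes [-245.6  -30.4  -97.4] in current axes [-247.2   10.8  -97.6] j6 2.16
A
dir ccw tool x out enter [ 0.654  -0.0037] phi 308.5 yaw -141.5 | row: turn z -8.3 shift y -5.5
turn z total -0.6 shift in final axes [-130.6 -122.6  -97.4] in current axes [-131.7 -121.4  -97.5] j6 2.16
```

>>> {"fn": "arm_command", "kwargs": {
  "increments": [
    {"turn":[0,0,0],"delta_pos":[0,0,-45],"grip":1},
    {"turn":[0,0,0],"delta_pos":[0,0,-45],"grip":1},
    {"turn":[0,0,0],"delta_pos":[0,0,-20],"grip":1},
    {"turn":[0,0,0],"delta_pos":[-32.7,-30.4,0],"grip":1},
    {"turn":[0,0,0],"delta_pos":[-32.7,-30.4,0],"grip":1},
    {"turn":[0,0,0],"delta_pos":[-32.7,-30.4,0],"grip":1},
    {"turn":[0,0,0],"delta_pos":[-32.7,-30.4,0],"grip":1},
    {"turn":[0,0,0],"delta_pos":[0,0,0],"grip":1}
  ]
}}

```text
clock: 23.55
tool_pos: [0.656, 0.0006, 0.1323]
tcp_rot: [[0.619, -0.785, 0.001], [-0.785, -0.619, 0.001], [-0.0, -0.001, -1.0]]
contact_force: [0.5, -0.8, 0.8]
gripper_width: 0.0001
grip_force: 0.0
```

Run:
```python
from h import *
d=cam('wrist'); o=pulleys(d,{'A':(.6303,.026),'C':(.4507,.0317)})
wplan((.6303,.026),o['A'][2],.038); go([.6540,-.0037,.024],-141.5)
```

```text
A c [0.6337 0.0246] r 0.061 axle [0.6305 0.0158] n 3525 mark -10.8 spoke -9.0 27 1183
C c [0.4565 0.0284] r 0.0598 axle [nan nan] n 1676 mark -129.3 spoke -119.4 109 642
dir ccw tool x out enter [ 0.6542 -0.0035] phi 309.0 yaw -141.0 | row: turn z -8.3 shift y -5.5
turn z total -0.8 shift in final axes [ 0.4  2.6 12.2] in current axes [ 0.5  2.6 12.2] j6 2.43
pos [ 0.6559 -0.0016  0.1322] yaw -141.82 turn z -0.32 then shift [  0.4   2.9 108.2] w -0.0001 F [ 0.7 -1.   0.2] gf 0.0 t 23.6 j6 2.43
```

>>> {"fn": "arm_command", "kwargs": {
  "increments": [
    {"turn":[0,0,0],"delta_pos":[0.5,2,35],"grip":1},
    {"turn":[0,0,0],"delta_pos":[0,0,35],"grip":1},
    {"turn":[0,0,0],"delta_pos":[0,0,25],"grip":1},
    {"turn":[0,0,0],"delta_pos":[0,0,13],"grip":1},
    {"turn":[0,0,0],"delta_pos":[0,0,2],"grip":1},
    {"turn":[0,0,0],"delta_pos":[0,0,0],"grip":1}
  ]
}}

```text
clock: 24.2
tool_pos: [0.655, -0.0062, 0.0228]
tcp_rot: [[0.611, -0.791, 0.001], [-0.791, -0.611, -0.0], [0.001, -0.001, -1.0]]
contact_force: [0.3, 0.2, -0.3]
gripper_width: -0.0004
grip_force: 0.0
```

>>> {"fn": "arm_command", "kwargs": {
  "increments": [
    {"turn":[0,0,-8.3],"delta_pos":[-0.3,-5.5,0],"grip":1},
    {"turn":[0,0,-8.3],"delta_pos":[-0.3,-5.5,0],"grip":1},
    {"turn":[0,0,-8.3],"delta_pos":[-0.3,-5.5,0],"grip":1},
    {"turn":[0,0,-8.3],"delta_pos":[-0.3,-5.5,0],"grip":1},
    {"turn":[0,0,-8.3],"delta_pos":[-0.3,-5.5,0],"grip":1},
    {"turn":[0,0,-8.3],"delta_pos":[-0.3,-5.5,0],"grip":1},
    {"turn":[0,0,-8.3],"delta_pos":[-0.3,-5.5,0],"grip":1},
    {"turn":[0,0,-8.3],"delta_pos":[-0.3,-5.5,0],"grip":1},
    {"turn":[0,0,-8.3],"delta_pos":[-0.3,-5.5,0],"grip":1},
    {"turn":[0,0,-8.3],"delta_pos":[-0.3,-5.5,0],"grip":1},
    {"turn":[0,0,-8.3],"delta_pos":[-0.3,-5.5,0],"grip":1},
    {"turn":[0,0,-8.3],"delta_pos":[-0.3,-5.5,0],"grip":1}
  ]
}}

```text
clock: 25.4
tool_pos: [0.6595, 0.0524, 0.0242]
tcp_rot: [[0.674, 0.739, 0.004], [0.739, -0.674, 0.0], [0.003, 0.003, -1.0]]
contact_force: [2.8, 1.3, 0.6]
gripper_width: -0.0
grip_force: 1.0
```

Run:
```python
from h import *
wcheck((.631,.0255),3)
```

```text
finger r 0.0392 phi 43.4 z 0.0242 F [2.8 1.3 0.6] M [ 0.22 -0.35 -0.04] t 25.4
spokes rel finger [28, 148, 268] [0, 14, 349, 201, 0, 0, 0, 0, 0, 0, 0, 0, 0, 0, 0, 0, 0, 0, 0, 0, 0, 0, 0, 0, 0, 0, 10, 21, 0, 0, 0, 0, 0, 0, 0, 0]
mark rel finger 29.5 abs 72.9 253
spokes rel finger [28, 148, 268] [0, 6, 342, 214, 0, 0, 0, 0, 0, 0, 0, 0, 0, 0, 0, 0, 0, 0, 0, 0, 0, 0, 0, 0, 0, 0, 7, 17, 0, 0, 0, 0, 0, 0, 0, 0]
mark rel finger 30.5 abs 75.0 241
spokes rel finger [28, 148, 268] [0, 6, 350, 225, 0, 0, 0, 0, 0, 0, 0, 0, 0, 0, 0, 0, 0, 0, 0, 0, 0, 0, 0, 0, 0, 0, 5, 11, 0, 0, 0, 0, 0, 0, 0, 0]
mark rel finger 30.4 abs 74.4 226
```

A looks binding (spoke stays at 28°, with contact force). I'll finish its half turn.

>>> {"fn": "arm_command", "kwargs": {
  "increments": [
    {"turn":[0,0,-8.3],"delta_pos":[-0.3,-5.5,0],"grip":1},
    {"turn":[0,0,-8.3],"delta_pos":[-0.3,-5.5,0],"grip":1},
    {"turn":[0,0,-8.3],"delta_pos":[-0.3,-5.5,0],"grip":1},
    {"turn":[0,0,-8.3],"delta_pos":[-0.3,-5.5,0],"grip":1},
    {"turn":[0,0,-8.3],"delta_pos":[-0.3,-5.5,0],"grip":1},
    {"turn":[0,0,-8.3],"delta_pos":[-0.3,-5.5,0],"grip":1},
    {"turn":[0,0,-8.3],"delta_pos":[-0.3,-5.5,0],"grip":1},
    {"turn":[0,0,-8.3],"delta_pos":[-0.3,-5.5,0],"grip":1},
    {"turn":[0,0,-8.3],"delta_pos":[-0.3,-5.5,0],"grip":1},
    {"turn":[0,0,-8.3],"delta_pos":[-0.3,-5.5,0],"grip":1},
    {"turn":[0,0,-8.3],"delta_pos":[-0.3,-5.5,0],"grip":1},
    {"turn":[0,0,-8.3],"delta_pos":[-0.3,-5.5,0],"grip":1}
  ]
}}

```text
clock: 26.75
tool_pos: [0.6009, 0.0459, 0.0229]
tcp_rot: [[-0.838, 0.546, 0.002], [0.546, 0.838, 0.0], [-0.001, 0.001, -1.0]]
contact_force: [2.5, 2.0, 0.3]
gripper_width: -0.0003
grip_force: 0.8
```

>>> {"fn": "arm_command", "kwargs": {
  "increments": [
    {"turn":[0,0,-8.3],"delta_pos":[-0.3,-5.5,0],"grip":1},
    {"turn":[0,0,-8.3],"delta_pos":[-0.3,-5.5,0],"grip":1},
    {"turn":[0,0,-8.3],"delta_pos":[-0.3,-5.5,0],"grip":1}
  ]
}}

```text
clock: 27.05
tool_pos: [0.5948, 0.0306, 0.0228]
tcp_rot: [[-0.99, 0.143, 0.001], [0.143, 0.99, 0.0], [-0.001, 0.0, -1.0]]
contact_force: [0.7, 2.0, -0.2]
gripper_width: -0.0001
grip_force: 0.8
```

Run:
```python
from h import *
wcheck((.631,.0255),3)
wplan((.4507,.0317),-120.5,.038)
```

```text
finger r 0.0366 phi 172.0 z 0.0228 F [ 0.7  2.  -0.2] M [ 0.36 -0.06  0.05] t 27.05
spokes rel finger [29, 149, 269] [0, 3, 413, 284, 0, 0, 0, 0, 0, 0, 0, 0, 0, 0, 0, 0, 0, 0, 0, 0, 0, 0, 0, 0, 0, 0, 4, 0, 3, 0, 0, 0, 0, 0, 0, 0]
mark rel finger 30.7 abs 202.8 100
spokes rel finger [29, 149, 269] [0, 1, 420, 296, 0, 0, 0, 0, 0, 0, 0, 0, 0, 0, 0, 0, 0, 0, 0, 0, 0, 0, 0, 0, 0, 0, 0, 0, 6, 0, 0, 0, 0, 0, 0, 0]
mark rel finger 31.4 abs 204.5 104
spokes rel finger [29, 149, 269] [0, 1, 420, 309, 5, 0, 0, 0, 0, 0, 0, 0, 0, 0, 0, 0, 0, 0, 0, 0, 0, 0, 0, 0, 0, 0, 0, 0, 13, 0, 0, 0, 0, 0, 0, 0]
mark rel finger 32.9 abs 205.5 104
dir cw tool x out enter [0.4147 0.0438] phi 161.5 yaw 71.5 | row: turn z 8.3 shift y 5.5
turn z total 9.8 shift in final axes [174.9 -44.6 -97.5] in current axes [179.9 -14.  -97.7] j6 -1.41
```

>>> {"fn": "arm_command", "kwargs": {
  "increments": [
    {"turn":[0,0,0],"delta_pos":[0,0,-45],"grip":1},
    {"turn":[0,0,0],"delta_pos":[0,0,-45],"grip":1},
    {"turn":[0,0,0],"delta_pos":[0,0,-20],"grip":1},
    {"turn":[0,0,5],"delta_pos":[0,0,0],"grip":1},
    {"turn":[0,0,5],"delta_pos":[0,0,0],"grip":1},
    {"turn":[0,0,0],"delta_pos":[44,-11,0],"grip":1},
    {"turn":[0,0,0],"delta_pos":[44,-11,0],"grip":1},
    {"turn":[0,0,0],"delta_pos":[44,-11,0],"grip":1},
    {"turn":[0,0,0],"delta_pos":[44,-11,0],"grip":1},
    {"turn":[0,0,0],"delta_pos":[0,0,0],"grip":1}
  ]
}}

```text
clock: 28.2
tool_pos: [0.4103, 0.0447, 0.1329]
tcp_rot: [[-0.947, 0.32, 0.003], [0.32, 0.947, 0.0], [-0.003, 0.001, -1.0]]
contact_force: [0.5, 0.2, 0.8]
gripper_width: 0.0
grip_force: 0.0
```

Run:
```python
from h import *
d=cam('wrist'); o=pulleys(d,{'C':(.4507,.0317)})
go([.4147,.0438,.024],71.5)
```

```text
C c [0.4493 0.0327] r 0.061 axle [nan nan] n 3328 mark -117.1 spoke -121.1 175 1208
pos [0.4124 0.0446 0.133 ] yaw 71.38 turn z -0.12 then shift [-2.100e+00 -1.000e-01  1.091e+02] w -0.0001 F [-0.1 -0.4  1. ] gf 0.0 t 28.25 j6 -1.2
```

>>> {"fn": "arm_command", "kwargs": {
  "increments": [
    {"turn":[0,0,0],"delta_pos":[-1.5,0,35],"grip":1},
    {"turn":[0,0,0],"delta_pos":[0,0,35],"grip":1},
    {"turn":[0,0,0],"delta_pos":[0,0,25],"grip":1},
    {"turn":[0,0,0],"delta_pos":[0,0,13],"grip":1},
    {"turn":[0,0,0],"delta_pos":[0,0,2],"grip":1},
    {"turn":[0,0,0],"delta_pos":[0,0,0],"grip":1}
  ]
}}

```text
clock: 28.85
tool_pos: [0.4155, 0.0439, 0.0225]
tcp_rot: [[-0.949, 0.315, 0.0], [0.315, 0.949, -0.0], [-0.0, 0.0, -1.0]]
contact_force: [0.4, 0.1, -0.5]
gripper_width: 0.0002
grip_force: 0.0
```

>>> {"fn": "arm_command", "kwargs": {
  "increments": [
    {"turn":[0,0,8.3],"delta_pos":[-0.3,5.5,0],"grip":1},
    {"turn":[0,0,8.3],"delta_pos":[-0.3,5.5,0],"grip":1},
    {"turn":[0,0,8.3],"delta_pos":[-0.3,5.5,0],"grip":1},
    {"turn":[0,0,8.3],"delta_pos":[-0.3,5.5,0],"grip":1},
    {"turn":[0,0,8.3],"delta_pos":[-0.3,5.5,0],"grip":1},
    {"turn":[0,0,8.3],"delta_pos":[-0.3,5.5,0],"grip":1},
    {"turn":[0,0,8.3],"delta_pos":[-0.3,5.5,0],"grip":1},
    {"turn":[0,0,8.3],"delta_pos":[-0.3,5.5,0],"grip":1},
    {"turn":[0,0,8.3],"delta_pos":[-0.3,5.5,0],"grip":1},
    {"turn":[0,0,8.3],"delta_pos":[-0.3,5.5,0],"grip":1},
    {"turn":[0,0,8.3],"delta_pos":[-0.3,5.5,0],"grip":1},
    {"turn":[0,0,8.3],"delta_pos":[-0.3,5.5,0],"grip":1}
  ]
}}

```text
clock: 30.05
tool_pos: [0.4697, 0.0666, 0.0235]
tcp_rot: [[0.474, 0.881, 0.002], [0.881, -0.474, 0.0], [0.001, 0.002, -1.0]]
contact_force: [0.0, -0.9, -0.2]
gripper_width: 0.0001
grip_force: 0.0
```

Run:
```python
from h import *
wcheck((.4505,.032),3)
```

```text
finger r 0.0396 phi 61.0 z 0.0235 F [ 0.  -0.9 -0.2] M [ 0.02  0.08 -0.02] t 30.05
spokes rel finger [80, 200, 320] [0, 0, 0, 0, 0, 11, 122, 3, 0, 0, 0, 0, 0, 0, 0, 0, 0, 0, 0, 0, 0, 0, 0, 0, 0, 0, 0, 0, 0, 0, 0, 536, 640, 60, 0, 0]
spokes rel finger [78, 198, 318] [0, 0, 0, 0, 0, 51, 135, 6, 0, 0, 0, 0, 0, 0, 0, 0, 0, 0, 0, 0, 0, 0, 0, 0, 0, 0, 0, 0, 0, 0, 16, 570, 582, 26, 0, 0]
spokes rel finger [75, 195, 315] [0, 0, 0, 0, 4, 136, 141, 6, 0, 0, 0, 0, 0, 0, 0, 0, 0, 0, 0, 0, 0, 0, 0, 0, 0, 0, 0, 0, 0, 0, 99, 573, 440, 0, 0, 0]
```

C is free-running; complete its half turn.

>>> {"fn": "arm_command", "kwargs": {
  "increments": [
    {"turn":[0,0,8.3],"delta_pos":[-0.3,5.5,0],"grip":1},
    {"turn":[0,0,8.3],"delta_pos":[-0.3,5.5,0],"grip":1},
    {"turn":[0,0,8.3],"delta_pos":[-0.3,5.5,0],"grip":1},
    {"turn":[0,0,8.3],"delta_pos":[-0.3,5.5,0],"grip":1},
    {"turn":[0,0,8.3],"delta_pos":[-0.3,5.5,0],"grip":1},
    {"turn":[0,0,8.3],"delta_pos":[-0.3,5.5,0],"grip":1},
    {"turn":[0,0,8.3],"delta_pos":[-0.3,5.5,0],"grip":1},
    {"turn":[0,0,8.3],"delta_pos":[-0.3,5.5,0],"grip":1},
    {"turn":[0,0,8.3],"delta_pos":[-0.3,5.5,0],"grip":1},
    {"turn":[0,0,8.3],"delta_pos":[-0.3,5.5,0],"grip":1},
    {"turn":[0,0,8.3],"delta_pos":[-0.3,5.5,0],"grip":1},
    {"turn":[0,0,8.3],"delta_pos":[-0.3,5.5,0],"grip":1}
  ]
}}

```text
clock: 31.4
tool_pos: [0.4819, 0.0098, 0.0226]
tcp_rot: [[0.793, -0.61, 0.001], [-0.61, -0.793, -0.0], [0.001, -0.001, -1.0]]
contact_force: [0.8, -0.0, -1.3]
gripper_width: 0.0002
grip_force: 0.0
```

>>> {"fn": "arm_command", "kwargs": {
  "increments": [
    {"turn":[0,0,8.3],"delta_pos":[-0.3,5.5,0],"grip":1},
    {"turn":[0,0,8.3],"delta_pos":[-0.3,5.5,0],"grip":1},
    {"turn":[0,0,8.3],"delta_pos":[-0.3,5.5,0],"grip":1}
  ]
}}

```text
clock: 31.7
tool_pos: [0.4695, -0.0009, 0.0226]
tcp_rot: [[0.462, -0.887, 0.001], [-0.887, -0.462, -0.0], [0.001, -0.001, -1.0]]
contact_force: [0.1, -0.4, -0.5]
gripper_width: 0.0005
grip_force: 0.0
```

Run:
```python
from h import *
wcheck((.4505,.032),3)
```

```text
finger r 0.038 phi -60.0 z 0.0226 F [ 0.1 -0.4 -0.5] M [ 0.02 -0.   -0.03] t 31.7
spokes rel finger [90, 210, 330] [0, 0, 0, 0, 0, 0, 0, 0, 0, 0, 0, 0, 0, 0, 0, 0, 0, 0, 0, 0, 0, 0, 0, 0, 0, 0, 0, 0, 0, 0, 0, 0, 596, 594, 2, 0]
mark rel finger 91.4 abs 31.4 32
spokes rel finger [86, 206, 326] [0, 0, 0, 0, 0, 0, 7, 0, 0, 0, 0, 0, 0, 0, 0, 0, 0, 0, 0, 0, 0, 0, 0, 0, 0, 0, 0, 0, 0, 0, 0, 167, 763, 399, 0, 0]
yel none
spokes rel finger [81, 201, 321] [0, 0, 0, 0, 0, 9, 73, 0, 0, 0, 0, 0, 0, 0, 0, 0, 0, 0, 0, 0, 0, 0, 0, 0, 0, 0, 0, 0, 0, 0, 0, 572, 740, 124, 0, 0]
yel none
```

>>> {"fn": "arm_command", "kwargs": {
  "increments": [
    {"turn":[0,0,0],"delta_pos":[0,0,-45],"grip":1},
    {"turn":[0,0,0],"delta_pos":[0,0,-50],"grip":-1},
    {"turn":[0,0,0],"delta_pos":[0,0,-50],"grip":-1},
    {"turn":[0,0,0],"delta_pos":[0,0,-50],"grip":-1},
    {"turn":[0,0,-8.5],"delta_pos":[0,0,-50],"grip":-0.4},
    {"turn":[0,0,-8.5],"delta_pos":[0,0,-40],"grip":-0.4},
    {"turn":[0,0,-8.5],"delta_pos":[0,0,0],"grip":-0.4},
    {"turn":[0,0,-8.5],"delta_pos":[0,0,0],"grip":-0.4},
    {"turn":[0,0,-8.5],"delta_pos":[0,0,0],"grip":-0.4},
    {"turn":[0,0,0],"delta_pos":[0,0,0],"grip":-0.4},
    {"turn":[0,0,0],"delta_pos":[0,0,0],"grip":-0.4}
  ]
}}

```text
clock: 32.95
tool_pos: [0.4694, -0.0007, 0.307]
tcp_rot: [[0.94, -0.341, 0.0], [-0.341, -0.94, 0.0], [0.0, -0.0, -1.0]]
contact_force: [-1.4, -0.4, -0.0]
gripper_width: 0.0597
grip_force: 0.0
```

Run:
```python
from h import *
go([.46,-.132,.064],None)
for n in ('wrist','top'): d=cam(n); pulleys(d,G)
```

```text
pos [ 0.4694 -0.0007  0.307 ] yaw -109.94 turn z 0 then shift [ 35.8 126.7 243. ] w 0.0597 F [-1.4 -0.4 -0. ] gf 0.0 t 32.95 j6 1.86
A c [0.6314 0.0261] r 0.0611 axle [0.6311 0.0256] n 1397 mark -152.2 spoke -153.6 4 651
B c [ 0.6167 -0.15  ] r 0.0606 axle [nan nan] n 956 mark nan spoke -37.3 0 449
C c [0.463  0.0337] r 0.0613 axle [0.4639 0.0331] n 1556 mark -53.3 spoke -53.0 35 583
D c [ 0.4622 -0.1285] r 0.0611 axle [ 0.4624 -0.1277] n 1782 mark -21.7 spoke -20.4 85 616
E c [ 0.4692 -0.3327] r 0.0605 axle [nan nan] n 1032 mark 43.0 spoke 44.3 86 446
A c [0.6305 0.0253] r 0.0616 axle [0.6303 0.0255] n 130 mark -152.3 spoke -153.4 2 32
B c [ 0.6169 -0.1525] r 0.0618 axle [ 0.6159 -0.1523] n 132 mark -39.5 spoke -37.5 7 29
C c [0.45  0.031] r 0.0 axle [nan nan] n 31 mark nan spoke -53.5 0 4
D c [ 0.4595 -0.1302] r 0.0616 axle [ 0.4596 -0.1291] n 93 mark -19.6 spoke -20.3 5 27
E c [ 0.4665 -0.3383] r 0.0621 axle [ 0.4662 -0.338 ] n 134 mark 44.9 spoke 47.1 6 32
```

Run:
```python
from h import *
go([.4613,-.1287,.105],-83.8)
```

```text
pos [ 0.4694 -0.0007  0.3069] yaw -109.97 turn z -26.17 then shift [-21.9 126.3 201.9] w 0.06 F [ 0.1 -0.2 -0.3] gf 0.0 t 33.05 j6 1.86
```

>>> {"fn": "arm_command", "kwargs": {
  "increments": [
    {"turn":[0,0,-8.5],"delta_pos":[0,0,0],"grip":-0.4},
    {"turn":[0,0,-8.5],"delta_pos":[0,0,0],"grip":-0.4},
    {"turn":[0,0,-8.5],"delta_pos":[0,0,0],"grip":-0.4},
    {"turn":[0,0,-0.7],"delta_pos":[-7.3,42,10],"grip":-0.4},
    {"turn":[0,0,0],"delta_pos":[-7.3,42,10],"grip":-0.4},
    {"turn":[0,0,0],"delta_pos":[-7.3,42,10],"grip":-0.4},
    {"turn":[0,0,0],"delta_pos":[0,0,45],"grip":-0.4},
    {"turn":[0,0,0],"delta_pos":[0,0,45],"grip":-0.4},
    {"turn":[0,0,0],"delta_pos":[0,0,45],"grip":-0.4},
    {"turn":[0,0,0],"delta_pos":[0,0,20],"grip":-0.4},
    {"turn":[0,0,0],"delta_pos":[0,0,0],"grip":-0.4},
    {"turn":[0,0,0],"delta_pos":[0,0,0],"grip":-0.4}
  ]
}}

```text
clock: 34.25
tool_pos: [0.4613, -0.1285, 0.1228]
tcp_rot: [[0.994, 0.109, 0.001], [0.109, -0.994, -0.0], [0.0, 0.0, -1.0]]
contact_force: [-0.2, 0.2, -0.6]
gripper_width: 0.0597
grip_force: 0.0
```

Run:
```python
from h import *
go([.4613,-.1287,.050],-83.8)
d=cam('wrist'); pulleys(d,{'D':(.4613,-.1287)})
cv2.imwrite('pics/w7.png',d['img'])
```

```text
pos [ 0.4613 -0.1285  0.1228] yaw -83.72 turn z 0.08 then shift [-0.   0.2 72.8] w 0.0597 F [-0.2  0.2 -0.6] gf 0.0 t 34.25 j6 1.14
D c [ 0.4624 -0.129 ] r 0.061 axle [ 0.4636 -0.129 ] n 4935 mark -21.6 spoke -20.7 243 1847
```

View pics/w7.png

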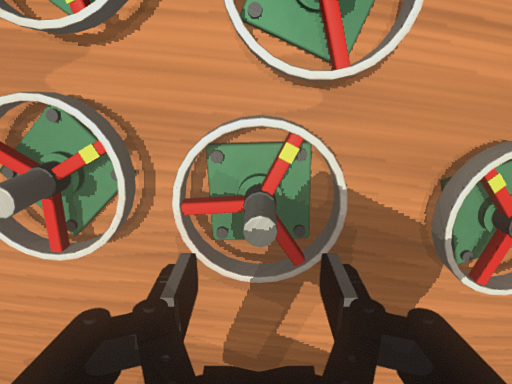

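>>> {"fn": "arm_command", "kwargs": {
  "increments": [
    {"turn":[0,0,0],"delta_pos":[0.8,0.5,30],"grip":-0.4},
    {"turn":[0,0,0],"delta_pos":[0,0,25],"grip":-0.4},
    {"turn":[0,0,0],"delta_pos":[0,0,14],"grip":-0.4},
    {"turn":[0,0,0],"delta_pos":[0,0,3],"grip":-0.4},
    {"turn":[0,0,0],"delta_pos":[0,0,0],"grip":-0.4},
    {"turn":[0,0,0],"delta_pos":[0,0,0],"grip":-0.4},
    {"turn":[0,0,0],"delta_pos":[0,0,0],"grip":1},
    {"turn":[0,0,0],"delta_pos":[0,0,0],"grip":1},
    {"turn":[0,0,0],"delta_pos":[0,0,0],"grip":1},
    {"turn":[0,0,0],"delta_pos":[0,0,0],"grip":1},
    {"turn":[0,0,0],"delta_pos":[0,0,0],"grip":1}
  ],
  "squeeze": 80
}}

```text
clock: 35.4
tool_pos: [0.4621, -0.1291, 0.0505]
tcp_rot: [[0.994, 0.11, 0.001], [0.11, -0.994, -0.001], [0.001, 0.001, -1.0]]
contact_force: [-1.3, -2.2, 5.9]
gripper_width: 0.0201
grip_force: 77.9
```

>>> {"fn": "arm_command", "kwargs": {
  "increments": [
    {"turn":[0,0,0],"delta_pos":[0,0,-20],"grip":1},
    {"turn":[0,0,0],"delta_pos":[0,0,-35],"grip":1},
    {"turn":[0,0,0],"delta_pos":[0,0,-45],"grip":1},
    {"turn":[0,0,0],"delta_pos":[0,0,-45],"grip":1},
    {"turn":[0,0,0],"delta_pos":[0,0,-25],"grip":1},
    {"turn":[0,0,0],"delta_pos":[0,0,-5],"grip":1},
    {"turn":[0,0,0],"delta_pos":[0,0,0],"grip":1}
  ]
}}

```text
clock: 36.1
tool_pos: [0.4617, -0.1288, 0.2239]
tcp_rot: [[0.994, 0.11, -0.001], [0.11, -0.994, 0.0], [-0.001, -0.0, -1.0]]
contact_force: [-0.4, 0.6, -8.0]
gripper_width: 0.0201
grip_force: 79.7
```

Run:
```python
from h import *
go([.6096,.3618,.225],-83.8)
d=cam('wrist')
# bin inner opening: refine from top camera depth: rim pixels z~.1
d=cam('top'); P=hmap(d); h=hsv(d)
b=((h[...,0]>100)&(h[...,0]<130)&(h[...,1]>120)).astype(np.uint8); b[:, :110]=0
c=max(cv2.findContours(b,cv2.RETR_EXTERNAL,cv2.CHAIN_APPROX_NONE)[0],key=cv2.contourArea)
m=np.zeros_like(b); cv2.drawContours(m,[c],-1,1,-1)
z=P[...,2]; w=(m>0)&(z>.085)&(z<.106)
q=on_plane(d,np.argwhere(w)[:,::-1],.1)[:,:2]-np.array([.538,.354]); bx=np.array([-.108,.994]); by=np.array([-.994,-.108])
X=q@bx; Yb=q@by; print(len(q),'x',np.percentile(X,[1,5,50,95,99]).round(3),'y',np.percentile(Yb,[1,5,50,95,99]).round(3))
```

```text
pos [ 0.4617 -0.1288  0.2239] yaw -83.68 turn z 0.12 then shift [ 200.1 -471.7   -1.1] w 0.0201 F [-0.4  0.6 -8. ] gf 79.7 t 36.1 j6 1.14
185 x [-0.091 -0.091 -0.085  0.08   0.081] y [-0.139 -0.129  0.022  0.15   0.151]
```

>>> {"fn": "arm_command", "kwargs": {
  "increments": [
    {"turn":[0,0,0],"delta_pos":[9,-22,0],"grip":1},
    {"turn":[0,0,0],"delta_pos":[18,-43,0],"grip":1},
    {"turn":[0,0,0],"delta_pos":[18,-43,0],"grip":1},
    {"turn":[0,0,0],"delta_pos":[18,-43,0],"grip":1},
    {"turn":[0,0,0],"delta_pos":[18,-43,0],"grip":1},
    {"turn":[0,0,0],"delta_pos":[18,-43,0],"grip":1},
    {"turn":[0,0,0],"delta_pos":[18,-43,0],"grip":1},
    {"turn":[0,0,0],"delta_pos":[18,-43,0],"grip":1},
    {"turn":[0,0,0],"delta_pos":[18,-43,0],"grip":1},
    {"turn":[0,0,0],"delta_pos":[18,-43,0],"grip":1},
    {"turn":[0,0,0],"delta_pos":[18,-43,0],"grip":1},
    {"turn":[0,0,0],"delta_pos":[9,-20,0],"grip":1}
  ]
}}

```text
clock: 37.4
tool_pos: [0.6063, 0.3653, 0.221]
tcp_rot: [[0.994, 0.112, -0.004], [0.112, -0.994, -0.001], [-0.004, 0.001, -1.0]]
contact_force: [0.1, -0.4, -7.3]
gripper_width: 0.0203
grip_force: 80.2
```

>>> {"fn": "arm_command", "kwargs": {
  "increments": [
    {"turn":[0,0,0],"delta_pos":[0,0,0],"grip":1},
    {"turn":[0,0,0],"delta_pos":[0,0,0],"grip":1}
  ]
}}

```text
clock: 37.6
tool_pos: [0.6062, 0.3621, 0.2219]
tcp_rot: [[0.994, 0.111, -0.003], [0.111, -0.994, -0.002], [-0.003, 0.002, -1.0]]
contact_force: [-0.1, 0.1, -7.7]
gripper_width: 0.02
grip_force: 80.2
```

Run:
```python
from h import *
go([.6096,.3618,.060],-83.8)
d=cam('wrist'); cv2.imwrite('pics/w8.png',d['img'])
```

```text
pos [0.6062 0.3621 0.2219] yaw -83.65 turn z 0.15 then shift [  3.9   0.4 161.9] w 0.02 F [-0.1  0.1 -7.7] gf 80.2 t 37.6 j6 1.96
```

View pics/w8.png

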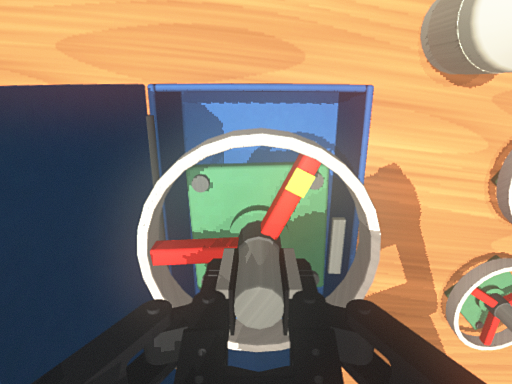

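Run:
```python
from h import *
d=cam('wrist'); q=on_plane(d,[[149,86],[373,86],[261,86]],.1)[:,:2]; print(q.round(4)); c=q[:2].mean(0); by=np.array([-.994,-.108])
print('len',np.hypot(*(q[1]-q[0])),'bin centre',c+by*.154,'far slot',c+by*(.154-.072),'near slot',c+by*(.154+.072), 'yaw', np.degrees(np.arctan2(*(q[0]-q[1])[::-1])))
go([.6096,.3618,.060],-83.8)
```

```text
[[0.6812 0.4559]
 [0.7006 0.2818]
 [0.6902 0.3688]]
len 0.17520108753859423 bin centre [0.53780308 0.3522029 ] far slot [0.60937108 0.3599789 ] near slot [0.46623508 0.3444269 ] yaw 96.36939103980636
pos [0.6064 0.3613 0.2235] yaw -83.71 turn z 0.09 then shift [  3.5  -0.3 163.4] w 0.0199 F [ 0.6 -0.9 -6.9] gf 80.2 t 37.7 j6 1.96
```

>>> {"fn": "arm_command", "kwargs": {
  "increments": [
    {"turn":[0,0,0],"delta_pos":[3.5,0,15],"grip":1},
    {"turn":[0,0,0],"delta_pos":[0,0,30],"grip":1},
    {"turn":[0,0,0],"delta_pos":[0,0,30],"grip":1},
    {"turn":[0,0,0],"delta_pos":[0,0,30],"grip":1},
    {"turn":[0,0,0],"delta_pos":[0,0,25],"grip":1},
    {"turn":[0,0,0],"delta_pos":[0,0,18],"grip":1},
    {"turn":[0,0,0],"delta_pos":[0,0,10],"grip":1},
    {"turn":[0,0,0],"delta_pos":[0,0,0],"grip":1},
    {"turn":[0,0,0],"delta_pos":[0,0,0],"grip":1}
  ]
}}

```text
clock: 38.6
tool_pos: [0.6107, 0.3626, 0.0679]
tcp_rot: [[0.994, 0.11, 0.001], [0.11, -0.994, 0.001], [0.001, -0.0, -1.0]]
contact_force: [0.4, -0.6, -6.7]
gripper_width: 0.0202
grip_force: 80.1
```

Run:
```python
from h import *
go([.6095,.361,.057],-83.8)
```

```text
pos [0.6107 0.3626 0.0679] yaw -83.69 turn z 0.11 then shift [-1.3  1.4 10.9] w 0.0202 F [ 0.4 -0.6 -6.7] gf 80.1 t 38.6 j6 1.96
```

>>> {"fn": "arm_command", "kwargs": {
  "increments": [
    {"turn":[0,0,0],"delta_pos":[0,1,5],"grip":1},
    {"turn":[0,0,0],"delta_pos":[0,0,4],"grip":1},
    {"turn":[0,0,0],"delta_pos":[0,0,2.5],"grip":1},
    {"turn":[0,0,0],"delta_pos":[0,0,0],"grip":1},
    {"turn":[0,0,0],"delta_pos":[0,0,0],"grip":1}
  ]
}}

```text
clock: 39.1
tool_pos: [0.6105, 0.3615, 0.0565]
tcp_rot: [[0.994, 0.11, 0.001], [0.11, -0.994, 0.0], [0.001, -0.0, -1.0]]
contact_force: [-4.1, -3.4, 2.8]
gripper_width: 0.0199
grip_force: 81.2
```

>>> {"fn": "arm_command", "kwargs": {
  "increments": [
    {"turn":[0,0,0],"delta_pos":[0,0,0],"grip":-0.1},
    {"turn":[0,0,0],"delta_pos":[0,0,0],"grip":-0.1},
    {"turn":[0,0,0],"delta_pos":[0,0,0],"grip":-0.1},
    {"turn":[0,0,0],"delta_pos":[0,0,-15],"grip":-0.1},
    {"turn":[0,0,0],"delta_pos":[0,0,-35],"grip":-0.1},
    {"turn":[0,0,0],"delta_pos":[0,0,-45],"grip":-0.1},
    {"turn":[0,0,0],"delta_pos":[0,0,-45],"grip":-0.1},
    {"turn":[0,0,0],"delta_pos":[0,0,-45],"grip":-0.1},
    {"turn":[0,0,0],"delta_pos":[0,0,-15],"grip":-0.1},
    {"turn":[0,0,0],"delta_pos":[0,0,0],"grip":-0.4}
  ]
}}

```text
clock: 40.1
tool_pos: [0.6108, 0.3618, 0.2597]
tcp_rot: [[0.994, 0.11, 0.005], [0.11, -0.994, 0.003], [0.005, -0.002, -1.0]]
contact_force: [1.2, -0.8, 0.2]
gripper_width: 0.0593
grip_force: 0.0
```

Run:
```python
from h import *
d=cam('top'); pulleys(d,G)
go([.6308,.0257,.16],-83.8)
```

```text
A c [0.6305 0.0252] r 0.0617 axle [0.6303 0.0255] n 137 mark -152.3 spoke -153.5 2 31
B c [ 0.6168 -0.1525] r 0.0618 axle [ 0.6162 -0.152 ] n 137 mark -39.4 spoke -38.0 7 27
C c [0.4604 0.0335] r 0.0617 axle [0.4606 0.0338] n 130 mark -57.0 spoke -55.9 5 24
D c [ 0.458 -0.134] r 0.0 axle [nan nan] n 0 mark nan spoke nan 0 0
E c [ 0.4664 -0.3381] r 0.0621 axle [ 0.4662 -0.3378] n 135 mark 44.7 spoke 47.0 6 33
pos [0.6104 0.3616 0.2568] yaw -83.68 turn z 0.12 then shift [-16.2 336.2  96.5] w 0.0596 F [ 0.   0.  -0.6] gf 0.0 t 40.15 j6 1.96
```

>>> {"fn": "arm_command", "kwargs": {
  "increments": [
    {"turn":[0,0,0],"delta_pos":[-2,42,0],"grip":-0.4},
    {"turn":[0,0,0],"delta_pos":[-2,42,0],"grip":-0.4},
    {"turn":[0,0,0],"delta_pos":[-2,42,0],"grip":-0.4},
    {"turn":[0,0,0],"delta_pos":[-2,42,0],"grip":-0.4},
    {"turn":[0,0,0],"delta_pos":[-2,42,0],"grip":-0.4},
    {"turn":[0,0,0],"delta_pos":[-2,42,20],"grip":-0.4},
    {"turn":[0,0,0],"delta_pos":[-2,42,25],"grip":-0.4},
    {"turn":[0,0,0],"delta_pos":[-2,42,25],"grip":-0.4},
    {"turn":[0,0,0],"delta_pos":[0,0,40],"grip":-0.4},
    {"turn":[0,0,0],"delta_pos":[0,0,20],"grip":-0.4},
    {"turn":[0,0,0],"delta_pos":[0,0,0],"grip":-0.4},
    {"turn":[0,0,0],"delta_pos":[0,0,0],"grip":-0.4}
  ]
}}

```text
clock: 41.35
tool_pos: [0.631, 0.0258, 0.125]
tcp_rot: [[0.994, 0.11, -0.001], [0.11, -0.994, -0.0], [-0.001, -0.0, -1.0]]
contact_force: [0.3, -0.5, -0.1]
gripper_width: 0.0596
grip_force: 0.0
```

Run:
```python
from h import *
go([.631,.0258,.050],-83.8)
d=cam('wrist'); pulleys(d,{'A':(.631,.0258)})
```

```text
pos [0.631  0.0258 0.125 ] yaw -83.68 turn z 0.12 then shift [ 0.  0. 75.] w 0.0596 F [ 0.3 -0.5 -0.1] gf 0.0 t 41.35 j6 1.46
A c [0.6336 0.0264] r 0.061 axle [0.6349 0.0265] n 4885 mark -152.9 spoke -153.7 23 1796
```

>>> {"fn": "arm_command", "kwargs": {
  "increments": [
    {"turn":[0,0,0],"delta_pos":[1.5,0,30],"grip":-0.4},
    {"turn":[0,0,0],"delta_pos":[0,0,26],"grip":-0.4},
    {"turn":[0,0,0],"delta_pos":[0,0,15],"grip":-0.4},
    {"turn":[0,0,0],"delta_pos":[0,0,3],"grip":-0.4},
    {"turn":[0,0,0],"delta_pos":[0,0,0],"grip":-0.4},
    {"turn":[0,0,0],"delta_pos":[0,0,0],"grip":-0.4},
    {"turn":[0,0,0],"delta_pos":[0,0,0],"grip":1},
    {"turn":[0,0,0],"delta_pos":[0,0,0],"grip":1},
    {"turn":[0,0,0],"delta_pos":[0,0,0],"grip":1},
    {"turn":[0,0,0],"delta_pos":[0,0,0],"grip":1},
    {"turn":[0,0,0],"delta_pos":[0,0,0],"grip":1}
  ],
  "squeeze": 80
}}

```text
clock: 42.5
tool_pos: [0.6331, 0.026, 0.0521]
tcp_rot: [[0.994, 0.11, 0.001], [0.11, -0.994, 0.0], [0.001, -0.0, -1.0]]
contact_force: [-3.2, 0.7, 5.1]
gripper_width: 0.0202
grip_force: 77.9
```

>>> {"fn": "arm_command", "kwargs": {
  "increments": [
    {"turn":[0,0,0],"delta_pos":[0,0,-20],"grip":1},
    {"turn":[0,0,0],"delta_pos":[0,0,-35],"grip":1},
    {"turn":[0,0,0],"delta_pos":[0,0,-45],"grip":1},
    {"turn":[0,0,0],"delta_pos":[0,0,-45],"grip":1},
    {"turn":[0,0,0],"delta_pos":[0,0,-40],"grip":1},
    {"turn":[0,0,0],"delta_pos":[0,0,-20],"grip":1},
    {"turn":[0,0,0],"delta_pos":[0,0,0],"grip":1}
  ]
}}

```text
clock: 43.2
tool_pos: [0.6334, 0.0259, 0.259]
tcp_rot: [[0.994, 0.11, 0.004], [0.11, -0.994, -0.0], [0.004, 0.0, -1.0]]
contact_force: [0.0, 0.2, -7.7]
gripper_width: 0.0201
grip_force: 79.4
```

Run:
```python
from h import *
go([.4660,.3455,.25],-83.8)
```

```text
pos [0.6334 0.0259 0.259 ] yaw -83.68 turn z 0.12 then shift [-132.  -335.8    8.3] w 0.0201 F [ 0.   0.2 -7.7] gf 79.4 t 43.2 j6 1.46
```

>>> {"fn": "arm_command", "kwargs": {
  "increments": [
    {"turn":[0,0,0],"delta_pos":[-7,-18,0],"grip":1},
    {"turn":[0,0,0],"delta_pos":[-15,-38,0],"grip":1},
    {"turn":[0,0,0],"delta_pos":[-15,-38,0],"grip":1},
    {"turn":[0,0,0],"delta_pos":[-15,-38,0],"grip":1},
    {"turn":[0,0,0],"delta_pos":[-15,-38,0],"grip":1},
    {"turn":[0,0,0],"delta_pos":[-15,-38,0],"grip":1},
    {"turn":[0,0,0],"delta_pos":[-15,-38,0],"grip":1},
    {"turn":[0,0,0],"delta_pos":[-15,-38,0],"grip":1},
    {"turn":[0,0,0],"delta_pos":[-15,-38,0],"grip":1},
    {"turn":[0,0,0],"delta_pos":[-5,-14,0],"grip":1},
    {"turn":[0,0,0],"delta_pos":[0,0,0],"grip":1},
    {"turn":[0,0,0],"delta_pos":[0,0,0],"grip":1}
  ]
}}

```text
clock: 44.4
tool_pos: [0.4642, 0.3451, 0.2545]
tcp_rot: [[0.994, 0.111, -0.002], [0.111, -0.994, -0.002], [-0.002, 0.001, -1.0]]
contact_force: [0.8, 0.4, -6.7]
gripper_width: 0.0197
grip_force: 80.0
```

Run:
```python
from h import *
d=cam('wrist'); s=telemetry.observe(); cv2.imwrite('pics/w9.png',d['img'])
P=hmap(d); z=P[...,2]; 
# D in bin: axle top z~.09
t=(z>.075)&(z<.1)&(np.hypot(P[...,0]-.61,P[...,1]-.361)<.04); print('D axle',P[t].mean(0).round(4) if t.any() else None,t.sum())
m=(z>.04)&(z<.056)&(np.abs(np.hypot(P[...,0]-.61,P[...,1]-.361)-.062)<.012)
Q=P[m][:,:2]; A=np.c_[2*Q,np.ones(len(Q))]; x=np.linalg.lstsq(A,(Q**2).sum(1),rcond=None)[0]; print('D rim',x[:2].round(4),np.sqrt(x[2]+x[:2]@x[:2]).round(4),len(Q))
go([.4660,.3450,.068],-83.8)
```

```text
D axle [0.6079 0.3613 0.0895] 586
D rim [0.6083 0.3612] 0.0601 1776
pos [0.4646 0.3447 0.2549] yaw -83.7 turn z 0.1 then shift [  1.7  -0.4 186.9] w 0.0198 F [ 0.5 -0.3 -7.2] gf 80.0 t 44.45 j6 2.06
```

View pics/w9.png

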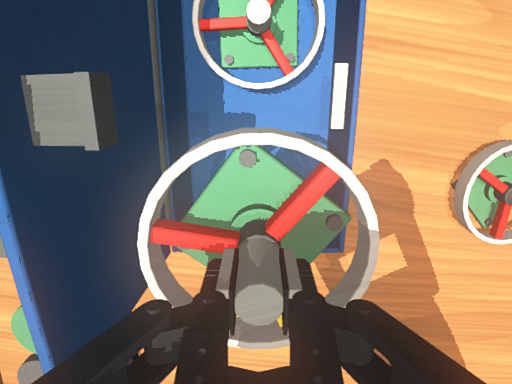

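>>> {"fn": "arm_command", "kwargs": {
  "increments": [
    {"turn":[0,0,0],"delta_pos":[1,0,15],"grip":1},
    {"turn":[0,0,0],"delta_pos":[0,0,35],"grip":1},
    {"turn":[0,0,0],"delta_pos":[0,0,35],"grip":1},
    {"turn":[0,0,0],"delta_pos":[0,0,30],"grip":1},
    {"turn":[0,0,0],"delta_pos":[0,0,25],"grip":1},
    {"turn":[0,0,0],"delta_pos":[0,0,22],"grip":1},
    {"turn":[0,0,0],"delta_pos":[0,0,15],"grip":1},
    {"turn":[0,0,0],"delta_pos":[0,0,8],"grip":1},
    {"turn":[0,0,0],"delta_pos":[0,0,0],"grip":1},
    {"turn":[0,0,0],"delta_pos":[0,0,0],"grip":1}
  ]
}}

```text
clock: 45.45
tool_pos: [0.4661, 0.3455, 0.0721]
tcp_rot: [[0.994, 0.11, 0.001], [0.11, -0.994, 0.001], [0.001, -0.0, -1.0]]
contact_force: [-0.1, 0.5, -6.4]
gripper_width: 0.0197
grip_force: 80.0
```

Run:
```python
from h import *
go([.4660,.345,.058],-83.8)
```

```text
pos [0.4661 0.3455 0.0721] yaw -83.7 turn z 0.1 then shift [-0.2  0.5 14.1] w 0.0197 F [-0.1  0.5 -6.4] gf 80.0 t 45.45 j6 2.05
```

>>> {"fn": "arm_command", "kwargs": {
  "increments": [
    {"turn":[0,0,0],"delta_pos":[0,0,5],"grip":1},
    {"turn":[0,0,0],"delta_pos":[0,0,5],"grip":1},
    {"turn":[0,0,0],"delta_pos":[0,0,3],"grip":1},
    {"turn":[0,0,0],"delta_pos":[0,0,1.5],"grip":1},
    {"turn":[0,0,0],"delta_pos":[0,0,0],"grip":1},
    {"turn":[0,0,0],"delta_pos":[0,0,0],"grip":1}
  ]
}}

```text
clock: 46.05
tool_pos: [0.4657, 0.3457, 0.0581]
tcp_rot: [[0.994, 0.11, 0.0], [0.11, -0.994, 0.0], [0.0, -0.0, -1.0]]
contact_force: [-7.4, -4.1, 7.3]
gripper_width: 0.0199
grip_force: 81.8
```

>>> {"fn": "arm_command", "kwargs": {
  "increments": [
    {"turn":[0,0,0],"delta_pos":[0,0,0],"grip":-0.1},
    {"turn":[0,0,0],"delta_pos":[0,0,0],"grip":-0.1},
    {"turn":[0,0,0],"delta_pos":[0,0,0],"grip":-0.1},
    {"turn":[0,0,0],"delta_pos":[0,0,-15],"grip":-0.1},
    {"turn":[0,0,0],"delta_pos":[0,0,-35],"grip":-0.1},
    {"turn":[0,0,0],"delta_pos":[0,0,-45],"grip":-0.1},
    {"turn":[0,0,0],"delta_pos":[0,0,-45],"grip":-0.1},
    {"turn":[0,0,0],"delta_pos":[0,0,-45],"grip":-0.1},
    {"turn":[0,0,0],"delta_pos":[0,0,-45],"grip":-0.1},
    {"turn":[0,0,0],"delta_pos":[0,0,-30],"grip":-0.1},
    {"turn":[0,0,0],"delta_pos":[0,30,0],"grip":-0.1},
    {"turn":[0,0,0],"delta_pos":[0,0,0],"grip":-0.1}
  ]
}}

```text
clock: 47.25
tool_pos: [0.4692, 0.3139, 0.3195]
tcp_rot: [[0.994, 0.109, 0.003], [0.109, -0.994, 0.001], [0.003, -0.001, -1.0]]
contact_force: [-0.2, 0.3, 0.2]
gripper_width: 0.0474
grip_force: 0.0
```

Run:
```python
from h import *
go([.4660,.345,.058],-83.8)
d=cam('scene'); cv2.imwrite('pics/s2.png',cv2.resize(d['img'][60:340,60:430],None,fx=2,fy=2))
d=cam('top'); pulleys(d,G)
```

```text
pos [0.4692 0.3139 0.3195] yaw -83.75 turn z 0.05 then shift [ -0.6 -31.1 261.5] w 0.0474 F [-0.2  0.3  0.2] gf 0.0 t 47.25 j6 2.01
A c [0.63  0.025] r 0.0 axle [nan nan] n 0 mark nan spoke nan 0 0
B c [ 0.6166 -0.1526] r 0.0616 axle [ 0.6159 -0.1518] n 131 mark -39.3 spoke -37.8 7 28
C c [0.4606 0.0334] r 0.0618 axle [0.4606 0.0338] n 124 mark -57.1 spoke -55.5 5 25
D c [ 0.458 -0.134] r 0.0 axle [nan nan] n 0 mark nan spoke nan 0 0
E c [ 0.4663 -0.3382] r 0.0621 axle [ 0.4662 -0.3379] n 132 mark 44.7 spoke 47.4 6 31
```

View pics/s2.png

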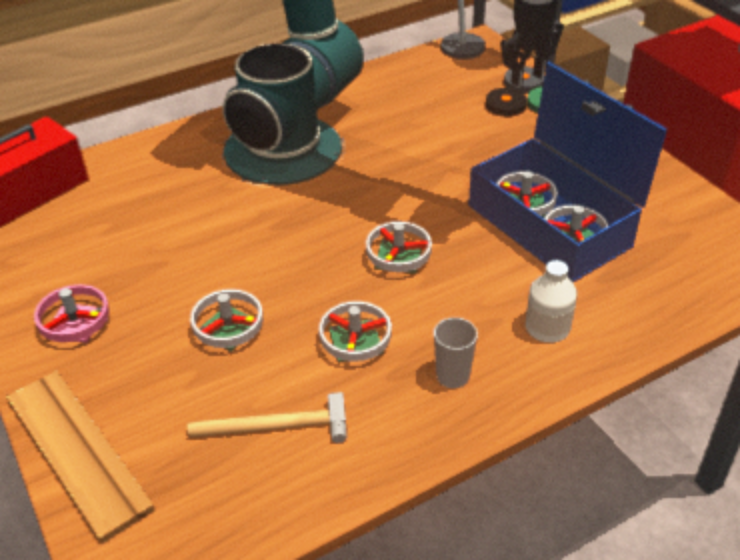

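The picture shows both binding pulleys upright in the open bin at (525,190) and (575,222). The three free ones are standing on the bench, and the can, bottle and hammer look untouched.

```bash
python3 -c "
from bench import job
print(job.finish_job())"
```

```text
the job is handed in; nothing more can be done
None
```

I opened the bin lid right back to about 1.6 rad and tested all five pulleys by more than half a turn. The two that bind now stand upright in the bin, the three free-running ones are still standing on the bench, one of them about 1 cm from where it began, and the job is handed in at 47 s on the robot's clock; no score came back.

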